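# Load the long control tube into the polarimeter

## Task

Make the polarimeter ready for its calibration check: take the long control tube out of its storage stand, park it in the saddles of the slanted rest, down by its foot plate, and let go so that you can take it again from the side, then lay it in the V supports of the sample chamber between the two towers and set the loose chamber cover on the chamber so that it sits fully seated and level. Do not drop the tube or the cover, and leave the short tube and the other things on the bench where they are.

Things in the scene. Friction and masses are not known exactly. Their poses are not given: they have to be found in the camera images.
- tube_long: the long metal control tube, 120 mm overall, about 0.22 kg: round barrel 24 mm across with a dark knurled cap 32 mm across and 14 mm long at each end (ends alike). Origin in its middle, its own z along the tube. Starts upright in one of the stand's two wells, its middle 66 mm and its top 126 mm above the worktop, with 1.5 mm play all round.
- tube_short: the short control tube, alike but only 70 mm overall, upright in the other well, its top 76 mm above the worktop. Origin in its middle, z along it. It stays where it is.
- tube_stand: white storage block, fixed, 56 mm (x) by 150 mm (y) by 40 mm high, with two round wells 35 mm across and 34 mm deep at y = -45 and +45 mm. Origin in the middle of its underside.
- tilt_rest: the slanted rest, fixed: a 26 mm wide aluminium wedge, sloping at 45 degrees, on a dark plate 125 by 84 mm. Two black 90 degree V saddles, 28 mm wide, carry the tube's barrel; a foot plate stops its lower cap. Origin on the worktop straight below point rest_seat; the slope rises towards its own +x, y runs across it.
- rest_seat (a point): the tube's middle when parked with its lower end on the foot plate, 78 mm up. x: up the slope along the tube; z: squarely out of the slope. Saddles hold the barrel from x = -34 to -24 and +20 to +30 mm, between them its sides are free and the sloping face is 28 mm under the axis; the tube above x = 30 mm stands free. Let go up to 12 mm high, it slides to the foot or stays.
- polarimeter: the instrument, fixed: grey base 124 mm (x) by 290 mm (y, the optical axis), with a white tower 53 mm long and 125 mm high at each y end and the open sample chamber between them. Origin in the middle of its underside, z up.
- trough (a point): the tube's middle when it rests in the chamber's V supports, along the polarimeter's y, 65 mm up; axes as the polarimeter's. The supports (90 degree V, 28 mm wide) hold the barrel from 26 to 36 mm either side, so the caps hang outside with 10 mm play each way. Floor 28 mm below, walls 55 mm before and behind (x), towers 92 mm to either side (y) and 60 mm higher.
- rim (a point): centre of the chamber's mouth, level with the tops of its front and back walls, 95 mm above the worktop; the mouth is 110 mm (x) by 184 mm (y, between the towers); axes as the polarimeter's.
- chamber_cover: loose grey cover, about 0.16 kg: plate 122 (x) by 174 (y) by 5 mm; below it a tapered lip 5 mm deep, 104 by 166 mm at the plate and 98 mm (x) at its edge; on top a bar handle along x, 13 mm wide, 74 mm long, bar 23 to 34 mm above the origin, which is mid-underside of the lip. Starts flat on the worktop. Seated, the origin is 5 mm under point rim, y along the polarimeter's y, either way.
- vial_2: small capped glass vial, 15 mm by 45 mm high, standing near the work; stays. Origin at its underside.
- marker_1: marker pen, 135 mm long, lying near the work; stays.
- jar_white: white screw-lid sample jar, 58 mm by 62 mm high; stays. Origin at its underside.
- petri_1: small petri dish, 62 mm by 14 mm; stays. Origin at its underside.
Things that resemble listed ones, but are neither listed nor needed, are in the scene too. Several things have the shape of the chamber_cover; the one meant has the colours described above.

How it is judged:
By the outcome, as a careful person would: the job done as asked, in the order asked, and still so for the second after the job is handed in, with the robot touching nothing.
It also fails if it takes over 67 s, if anything falls off the work surface, if the arm or the gripper's body presses on something with over 40 N, if the wrist force passes 120 N, or if a joint passes its speed limit or range.

## Robot

A 7-joint arm with a two-finger parallel gripper is mounted at the origin on a cart in front of the work surface, level with it; the furniture and walls round the work are solid. World frame = base frame: x ahead of the robot, y to its left, z up, the work surface at z = 0. Lengths are in m, angles in rad, forces in N, time in s.
With the tool pointing down it reaches from about 0.425 to 0.875 m from the base axis. Payload 8.4 kg.
Tool frame: the origin (TCP) lies at the very end of the fingers, on their centre line; the grasp point (between the pads) lies 19 mm behind it (manip.grip_depth is the distance from the TCP to the grasp point, in m); z points along the fingers, y is the direction in which the jaws open and shut (so a half turn about z gives the same grasp; the last joint's range is limited). The gripper opens to 85 mm and grips with 20 to 120 N. Pads are 22 mm wide; open, the fingers measure 114 mm over their backs; the gripper's body (76 mm by 85 mm) begins 54 mm behind the grasp point. The pads swing forward as they close: fully open they stand 13 mm farther back than shut.
Start: joints at [1.013, 0.333, 0.04, 1.465, -0.013, 1.343, -0.059], TCP at [0.288, -0.583, 0.231] pointing down, gripper open.
Joint ranges: [-2.58, 2.58], [-0.38, 2.09], [-1.3, 1.39], [0.25, 2.4], [-1.5, 4.64], [0.08, 2.09], [-2.65, 2.65]. Speed limits (rad/s): [2.22, 2.22, 2.79, 2.79, 3.14, 3.14, 3.14].

## Interface

Orientations are given as a 3x3 rotation matrix whose columns are the frame's x, y, z axes.
In Python, from bench import manip, capture, order gives the robot as it stands.
- The arm moves only by the tool step_arm, never from a script. Its argument "motion" is a list of rows, each a list of 3 entries, a list of its own where there are three numbers: the shift along the tool's x, y, z in mm, then the turn, a rotation vector about the tool's x, y, z in degrees, then the closure in counts, from 0 (fully open) to 255 (shut). In form: [[[tx, ty, tz], [wx, wy, wz], fingers], ...]. A call has 1 to 5 rows; each row shifts and turns the commanded pose from where the row before left it, along the tool's axes as they then stand; what a row does not reach is not made up. A row lasts 1/8 s, in which the tool goes at most 62.5 mm and 10.7 degrees, less where a joint would pass 70% of its speed; a pose out of reach is approached as far as the arm can. A call is refused whole if a number of a shift passes 62.5 or a number of a turn 10.7, either way. A call with a gripper value outside its range is refused whole. The fingers move at their own pace and stop on an object; "grip_force" is the grip in N (left out, the last holds). Time passes only in rows, so rows that do not move let the fingers close. It gives the time, the measured TCP pose, the force and the opening at its end, in the units of the state.
- manip.get_state(): the state, without advancing time (a new reading comes with each control period).
- capture(name): name is "scene" or "side" or "wrist"; returns a dict with "color" (480x640x3 uint8, red, green, blue), "intrinsics" (3x3 intrinsics, pixels), "dist" ([k1, k2, p1, p2, k3] as OpenCV has them; the pictures are not rectified), "pose" (4x4, takes a point from camera to world coordinates). Camera axes: x right, y up, looking along -z (the intrinsics and any distortion apply to the point x, -y, -z); pixel columns grow to the right and rows downward; lengths in m; the calibration is good to about 2 mm. A picture is of the moment at which its call begins. There is no depth.
- order.sign_off(): hands the job in, once; it reports no verdict.
The state is a dict: "t": time; "joints": joint angles; "dq": joint speeds; "joint_torque": joint torques, N m; "ee_pos": TCP position; "tcp_rot": TCP orientation; "ft_force": force on the tool from outside, world axes, zero at the start; "moment": the same for the moment, N m; "finger_gap": finger opening in m.
Only numpy, scipy, OpenCV 4.12 (cv2) and the standard library are available. Lean on these libraries where they do the work, as an engineer would, in place of code of your own. Each camera call takes 0.05 s, during which the arm holds its last target.

## Working session

There is one attempt and no reset: what is moved stays moved. The work goes in short steps, Python scripts to look and compute and a tool call to move; the robot and the scene stay as the last step left them, time stands still between calls to the robot, and variables do not carry over. Pictures are saved under pics/ and viewed, and the job is handed in when it is done.

Besides the shell and the picture viewer there is one more tool, called after ">>>" as name(argument=value, ...) on one line, values as JSON. step_arm: Moves the arm, as the interface text tells. Its arguments: {"type":"object","properties":{"motion":{"type":"array","items":{"type":"array"}},"grip_force":{"type":"number"}},"required":["motion"]}

```bash
ls -la; mkdir -p pics; cat > h.py <<'E'
import numpy as np, cv2
from bench import manip, capture, order
def snap(n,f):
    c=capture(n); cv2.imwrite('pics/'+f,c['color'][:,:,::-1]); np.savez('pics/'+f+'.npz',**{k:c[k] for k in('color','intrinsics','dist','pose')}); return c
def load(f): return dict(np.load('pics/'+f+'.npz'))
def ray(c,uv):
    p=cv2.undistortPoints(np.array([[uv]],float),c['intrinsics'],c['dist'])[0,0]
    d=c['pose'][:3,:3]@np.array([p[0],-p[1],-1.]); return c['pose'][:3,3],d/np.linalg.norm(d)
def onz(c,uv,z):
    o,d=ray(c,uv); return o+d*(z-o[2])/d[2]
def proj(c,P):
    P=np.atleast_2d(P); q=(P-c['pose'][:3,3])@c['pose'][:3,:3]; q=q*[1,-1,-1]
    return cv2.projectPoints(q,np.zeros(3),np.zeros(3),c['intrinsics'],c['dist'])[0][:,0]
def tri(rs):
    A=0;b=0
    for o,d in rs:
        M=np.eye(3)-np.outer(d,d);A=A+M;b=b+M@o
    return np.linalg.solve(A,b)
E
python3 - <<'E'
from h import *
print(manip.get_state(), manip.grip_depth, dir(manip))
for n in('scene','side','wrist'):
    c=snap(n,n+'0.png'); print(n,c['pose'].round(3).tolist(),c['intrinsics'].tolist(),c['dist'])
E
```

```text
total 12
drwxr-xr-x  3 agent agent 4096 Dec  7 08:30 .
drwxr-xr-x 23 root  root  4096 Dec  7 08:30 ..
drwxr-xr-x  2 agent agent 4096 Dec  7 08:30 pics
{'t': 0.0, 'joints': array([ 1.01278295,  0.33390595,  0.03988228,  1.46630242, -0.01342667,
        1.34326042, -0.05848532]), 'dq': array([-1.19666305e-04, -6.25772471e-04,  1.27021424e-03, -1.59185022e-03,
       -2.12184183e-04,  8.54645087e-05, -1.21737077e-03]), 'joint_torque': array([-1.10760913e-03, -6.58543611e+01,  1.36502277e+00, -4.05566883e+01,
        1.68638583e-02,  1.25220927e-02, -3.60158504e-05]), 'ee_pos': array([ 0.28765016, -0.58237721,  0.23040931]), 'tcp_rot': array([[ 8.96586157e-01,  4.42868649e-01, -7.89269928e-04],
       [ 4.42869344e-01, -8.96585063e-01,  1.40325749e-03],
       [-8.61888811e-05, -1.60768469e-03, -9.99998704e-01]]), 'ft_force': array([ 0.07072139,  0.00595158, -0.37378147]), 'moment': array([-0.02648312,  0.00432744, -0.01871099]), 'finger_gap': 0.08570130215935544} 0.0187 ['IKError', '__class__', '__delattr__', '__dict__', '__dir__', '__doc__', '__eq__', '__format__', '__ge__', '__getattr
[... 459 characters left out ...]
047644713755, 241.0907896842251], [0.0, 0.0, 1.0]] [-0.03996985  0.          0.          0.          0.        ]
side [[0.803, 0.391, -0.451, -0.073], [-0.596, 0.543, -0.591, -0.907], [0.014, 0.743, 0.669, 1.12], [0.0, 0.0, 0.0, 1.0]] [[478.12888568122355, 0.0, 314.671327354176], [0.0, 478.12888568122355, 240.8009527064107], [0.0, 0.0, 1.0]] [-0.11755998  0.          0.          0.          0.        ]
wrist [[0.442, 0.853, 0.279, 0.359], [-0.897, 0.421, 0.135, -0.548], [-0.002, -0.31, 0.951, 0.373], [0.0, 0.0, 0.0, 1.0]] [[344.66258035953683, 0.0, 316.5554686035891], [0.0, 344.66258035953683, 234.97668159877804], [0.0, 0.0, 1.0]] [-0.02993505  0.          0.          0.          0.        ]
```

View pics/scene0.png

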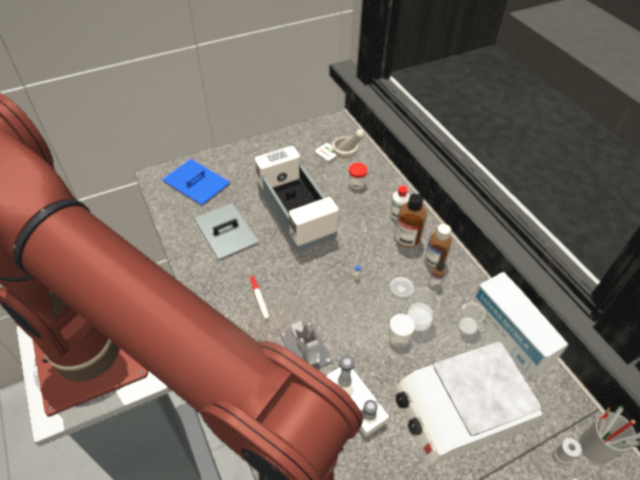

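View pics/side0.png

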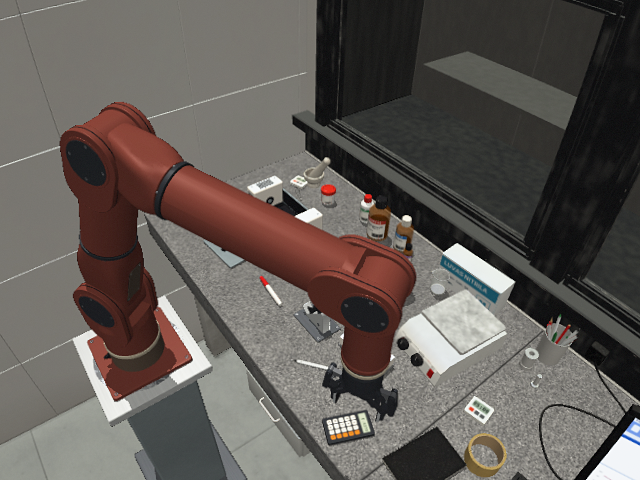

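View pics/wrist0.png

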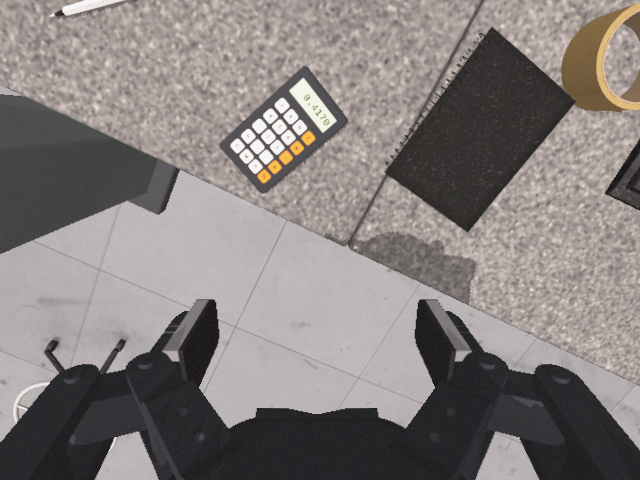

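```bash
python3 - <<'E'
from h import *
c=load('scene0.png'); im=c['color'][:,:,::-1]
a=cv2.resize(im[300:450,260:460],None,fx=4,fy=4,interpolation=cv2.INTER_CUBIC); cv2.imwrite('pics/a.png',a)
a=cv2.resize(im[130:280,150:350],None,fx=4,fy=4,interpolation=cv2.INTER_CUBIC); cv2.imwrite('pics/b.png',a)
E
```

```text
(no output)
```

View pics/a.png

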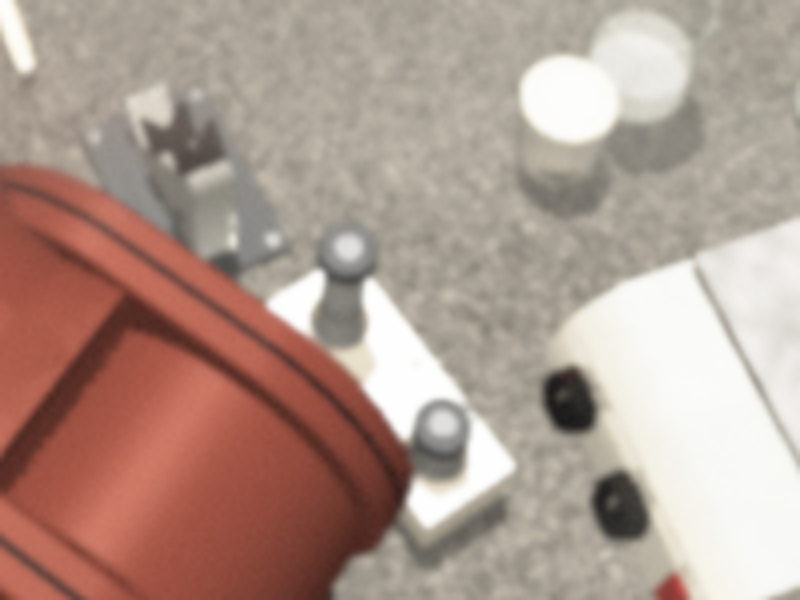

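View pics/b.png

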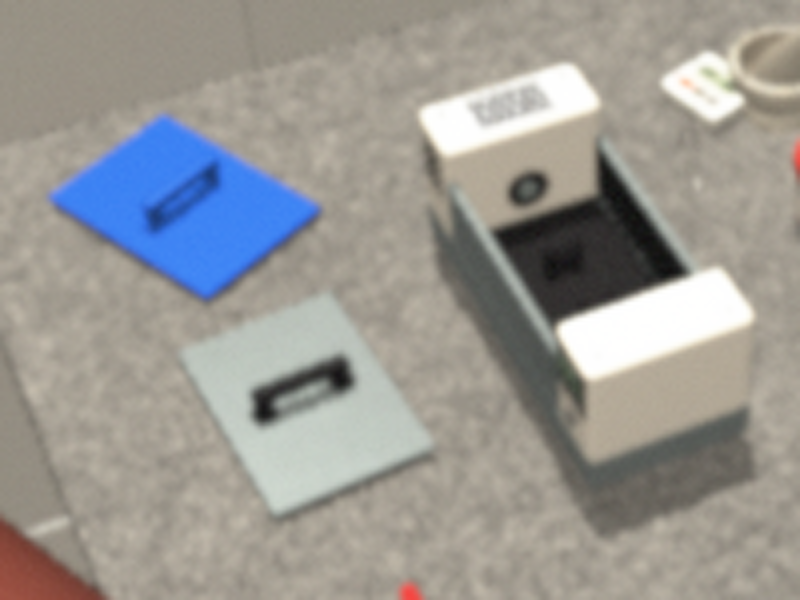

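```bash
python3 - <<'E'
from h import *
c=load('scene0.png')
def P(n,ab,z,off=(260,300)): 
    uv=(off[0]+ab[0]/4,off[1]+ab[1]/4); print(n,np.round(uv,1),onz(c,uv,z).round(4))
P('long top',(348,248),.126);P('short top',(441,428),.076)
P('stand R corner',(515,467),.04);P('stand L corner',(268,300),.04)
P('plate corner',(88,140),.006);P('plate corner2',(195,88),.006);P('plate c3',(288,245),.006)
P('jar',(568,95),.062)
P('petri',(0,0),.062)
b=(150,130)
P('cover TL',(180,355),.010,b);P('cover TR',(330,292),.010,b);P('cover BR',(434,445),.010,b);P('cover BL',(278,516),.010,b)
P('handle',(302,378),.034,b)
P('nt TL',(420,105),.125,b);P('nt TR',(575,65),.125,b);P('st TR',(740,270),.125,b);P('st BL',(595,378),.125,b);P('st TL',(560,325),.125,b)
P('nt BL',(440,155),.125,b)
# wrist cam in tool frame
s=manip.get_state();w=load('wrist0.png')
R=s['tcp_rot'];print((R.T@(w['pose'][:3,3]-s['ee_pos'])).round(4),(R.T@w['pose'][:3,:3]).round(3))
E
```

```text
long top [347. 362.] [ 0.5076 -0.3385  0.126 ]
short top [370.2 407. ] [ 0.5171 -0.4293  0.076 ]
stand R corner [388.8 416.8] [ 0.5522 -0.454   0.04  ]
stand L corner [327. 375.] [ 0.4775 -0.3106  0.04  ]
plate corner [282. 335.] [ 0.4348 -0.1553  0.006 ]
plate corner2 [308.8 322. ] [ 0.5092 -0.1506  0.006 ]
plate c3 [332.  361.2] [ 0.5121 -0.2706  0.006 ]
jar [402.  323.8] [ 0.69   -0.2812  0.062 ]
petri [260. 300.] [ 0.4148 -0.0743  0.062 ]
cover TL [195.  218.8] [0.362  0.2983 0.01  ]
cover TR [232.5 203. ] [0.4811 0.3111 0.01  ]
cover BR [258.5 241.2] [0.4947 0.1413 0.01  ]
cover BL [219.5 259. ] [0.3763 0.1288 0.01  ]
handle [225.5 224.5] [0.4288 0.2181 0.034 ]
nt TL [255.  156.2] [0.5772 0.3494 0.125 ]
nt TR [293.8 146.2] [0.6966 0.342  0.125 ]
st TR [335.  197.5] [0.7085 0.1022 0.125 ]
st BL [298.8 224.5] [0.5798 0.056  0.125 ]
st TL [290.  211.2] [0.5787 0.108  0.125 ]
nt BL [260.  168.8] [0.5701 0.2939 0.125 ]
[ 0.0792  0.0004 -0.1428] [[-0.001  0.951  0.31 ]
 [ 1.     0.     0.001]
 [ 0.001  0.31  -0.951]]
```

```bash
cat >> h.py <<'E'
from scipy.spatial.transform import Rotation as Ro
def down(yaw):  # tool x at yaw deg (world), z down
    a=np.radians(yaw);x=np.array([np.cos(a),np.sin(a),0]);z=np.array([0,0,-1.]);return np.stack([x,np.cross(z,x),z],1)
def plan(p,R,f,n=None,mm=45,start=None):
    s=manip.get_state()
    p0,R0=(s['ee_pos'],s['tcp_rot']) if start is None else start
    dp=np.array(p)-p0; w=Ro.from_matrix(R0.T@R).as_rotvec(degrees=True)
    if n is None: n=int(max(1,np.ceil(np.linalg.norm(dp)*1000/mm),np.ceil(np.abs(w).max()/10.)))
    rows=[]
    Rk=R0.copy()
    for k in range(n):
        rows.append([[round(float(v),1)+0. for v in 1000*Rk.T@dp/n],[round(float(v),2)+0. for v in w/n],f]); Rk=Rk@Ro.from_rotvec(w/n,degrees=True).as_matrix()
    print('rows',n,'from',p0.round(4),'rot',w.round(1))
    for k in range(0,n,5): print(str(rows[k:k+5]).replace(' ',''))
    return np.array(p),R
def st():
    s=manip.get_state();print('t',round(s['t'],2),'p',s['ee_pos'].round(4),'x',s['tcp_rot'][:,0].round(3),'z',s['tcp_rot'][:,2].round(3),'F',s['ft_force'].round(1),'gap',round(s['finger_gap'],4),'j',s['joints'].round(2));return s
E
python3 - <<'E'
from h import *
plan([.46,-.33,.36],down(75),0)
E
```

```text
rows 8 from [ 0.2877 -0.5825  0.2306] rot [ -0.1  -0.  -48.7]
[[[33.3,-18.8,-16.1],[-0.01,0.0,-6.09],0],[[35.1,-15.1,-16.2],[-0.01,0.0,-6.09],0],[[36.5,-11.3,-16.2],[-0.01,0.0,-6.09],0],[[37.5,-7.4,-16.2],[-0.01,0.0,-6.09],0],[[38.1,-3.4,-16.2],[-0.01,0.0,-6.09],0]]
[[[38.2,0.7,-16.2],[-0.01,0.0,-6.09],0],[[37.9,4.7,-16.2],[-0.01,0.0,-6.09],0],[[37.2,8.7,-16.2],[-0.01,0.0,-6.09],0]]
```

>>> step_arm(motion=[[[33.3, -18.8, -16.1], [0, 0, -6.1], 0], [[35.1, -15.1, -16.2], [0, 0, -6.1], 0], [[36.5, -11.3, -16.2], [0, 0, -6.1], 0], [[37.5, -7.4, -16.2], [0, 0, -6.1], 0], [[38.1, -3.4, -16.2], [0, 0, -6.1], 0]])

```text
t: 0.78
ee_pos: [0.396, -0.4236, 0.3125]
tcp_rot: [[0.545, 0.839, -0.0], [0.839, -0.545, 0.0], [0.0, -0.0, -1.0]]
ft_force: [1.2, 0.6, -0.6]
finger_gap: 0.0853
```

>>> step_arm(motion=[[[38.2, 0.7, -16.2], [0, 0, -6.1], 0], [[37.9, 4.7, -16.2], [0, 0, -6.1], 0], [[37.2, 8.7, -16.2], [0, 0, -6.1], 0], [[0, 0, 0], [0, 0, 0], 0]])

```text
t: 1.27
ee_pos: [0.4631, -0.3262, 0.3626]
tcp_rot: [[0.248, 0.969, 0.003], [0.969, -0.248, -0.0], [0.001, 0.003, -1.0]]
ft_force: [-0.8, -0.6, -0.4]
finger_gap: 0.0852
```

```bash
python3 - <<'E'
from h import *
st();snap('wrist','w1.png');snap('scene','s1.png')
E
```

```text
t 1.27 p [ 0.4631 -0.3262  0.3626] x [0.248 0.969 0.001] z [ 0.003 -0.    -1.   ] F [-0.8 -0.6 -0.4] gap 0.0852 j [ 0.74  0.14 -0.23  1.44  0.03  1.56  0.26]
```

View pics/w1.png

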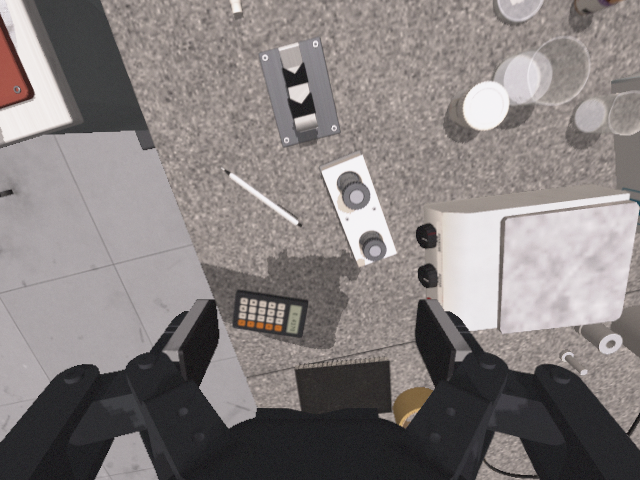

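View pics/s1.png

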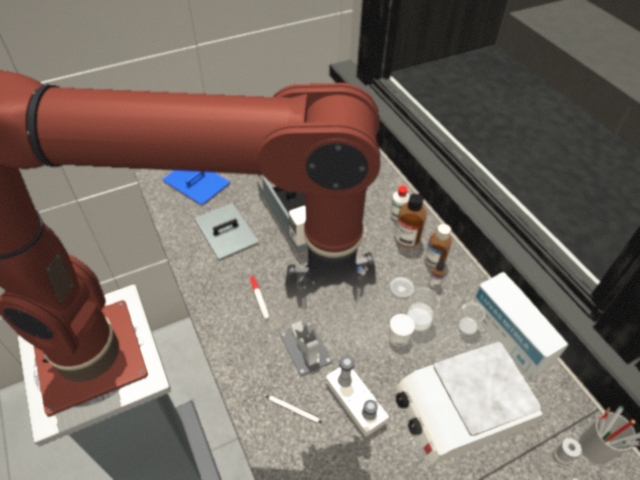

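```bash
python3 - <<'E'
from h import *
w=load('w1.png')['color'][:,:,::-1];s=load('s1.png')['color'][:,:,::-1]
a=cv2.resize(w[25:165,240:420],None,fx=4,fy=4,interpolation=cv2.INTER_CUBIC)
a=cv2.resize(w[25:275,240:420],None,fx=2.4,fy=2.4,interpolation=cv2.INTER_CUBIC)
b=cv2.resize(s[310:440,270:400],(600,600),interpolation=cv2.INTER_CUBIC); cv2.imwrite('pics/c1.png',b)
cv2.imwrite('pics/c2.png',cv2.resize(w[30:155,250:350],None,fx=4.8,fy=4.8,interpolation=cv2.INTER_CUBIC))
cv2.imwrite('pics/c3.png',cv2.resize(w[145:275,310:405],None,fx=4.5,fy=4.5,interpolation=cv2.INTER_CUBIC))
E
```

```text
(no output)
```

View pics/c1.png

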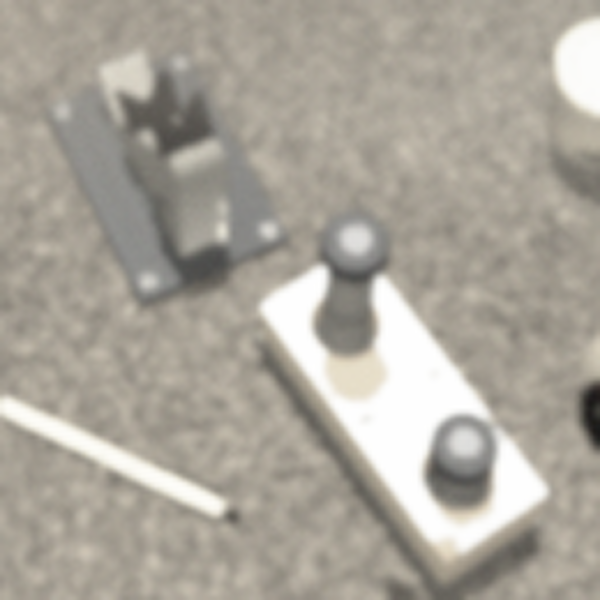

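View pics/c2.png

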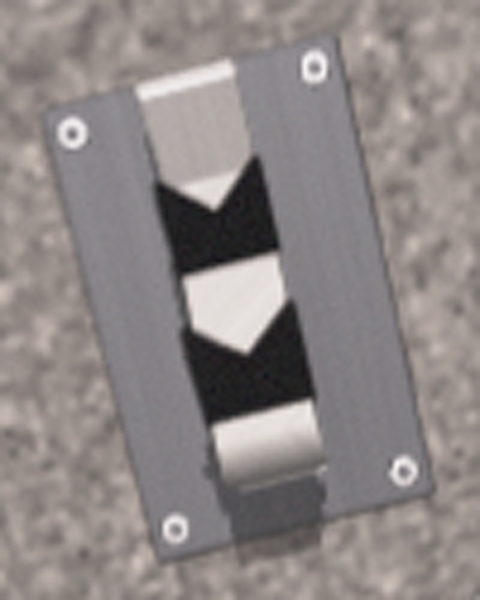

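View pics/c3.png

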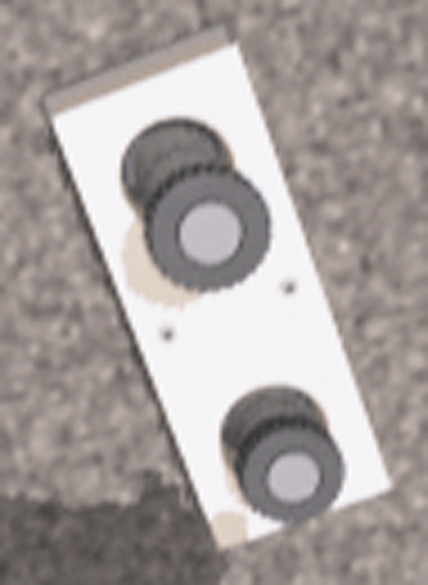

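```bash
python3 - <<'E'
from h import *
w=load('w1.png');s=load('s1.png')
W=lambda x,y:(250+x/4.8,30+y/4.8)
k=600/130
S=lambda x,y:(270+x/k,310+y/k)
# screws
for n,a,b in [('BL',(175,529),(148,282)),('BR',(403,471),(268,231)),('TR',(314,67),(180,65)),('TL',(73,132),(62,110))]:
    p=tri([ray(w,W(*a)),ray(s,S(*b))]); print('screw',n,p.round(4),onz(w,W(*a),.006).round(4),onz(s,S(*b),.006).round(4))
for n,a,z in [('apU',(246,352),.0801),('apL',(214,210),.0419),('tipUl',(187,332),.090),('tipUr',(291,302),.090),('tipLl',(157,184),.0518),('tipLr',(257,157),.0518),('botUl',(214,420),.078+.002/1.414),('botUr',(313,400),.0794),('botLl',(186,273),.0412),('botLr',(278,253),.0412)]:
    print(n,onz(w,W(*a),z).round(4))
V=lambda x,y:(310+x/4.5,145+y/4.5)
for n,a,b,z in [('long',V(210,232),S(355,240),.126),('short',V(294,476),S(465,443),.076)]:
    print(n,tri([ray(w,a),ray(s,b)]).round(4),onz(w,a,z).round(4),onz(s,b,z).round(4))
E
```

```text
screw BL [ 0.4378 -0.2616  0.0048] [ 0.4372 -0.2612  0.006 ] [ 0.4382 -0.2626  0.006 ]
screw BR [ 0.5059 -0.2621  0.0025] [ 0.5055 -0.2619  0.006 ] [ 0.5052 -0.2638  0.006 ]
screw TR [ 5.079e-01 -1.527e-01  4.000e-04] [ 0.507  -0.1534  0.006 ] [ 0.5071 -0.1562  0.006 ]
screw TL [ 0.4393 -0.1525  0.0041] [ 0.439  -0.1525  0.006 ] [ 0.4393 -0.1539  0.006 ]
apU [ 0.4719 -0.2238  0.0801]
apL [ 0.4719 -0.1861  0.0419]
tipUl [ 0.4598 -0.2167  0.09  ]
tipUr [ 0.4852 -0.2164  0.09  ]
tipLl [ 0.4599 -0.1781  0.0518]
tipLr [ 0.4858 -0.1784  0.0518]
botUl [ 0.4602 -0.237   0.0794]
botUr [ 0.4848 -0.2385  0.0794]
botLl [ 0.4608 -0.1988  0.0412]
botLr [ 0.4853 -0.2001  0.0412]
long [ 0.5078 -0.3373  0.1237] [ 0.5074 -0.3366  0.126 ] [ 0.5075 -0.3384  0.126 ]
short [ 0.5195 -0.427   0.0736] [ 0.5191 -0.4259  0.076 ] [ 0.5191 -0.4278  0.076 ]
```

```bash
python3 - <<'E'
from h import *
a=plan([.5075,-.3372,.17],down(89),0)
plan([.5075,-.3372,.102],down(89),0,start=a,mm=35)
E
```

```text
rows 5 from [ 0.4604 -0.3296  0.361 ] rot [ -0.    0.  -13.8]
[[[0.9,9.5,38.2],[0.0,0.0,-2.76],0],[[0.5,9.5,38.2],[0.0,0.0,-2.76],0],[[0.0,9.5,38.2],[0.0,0.0,-2.76],0],[[-0.4,9.5,38.2],[0.0,0.0,-2.76],0],[[-0.9,9.5,38.2],[0.0,0.0,-2.76],0]]
rows 2 from [ 0.5075 -0.3372  0.17  ] rot [0. 0. 0.]
[[[0.0,0.0,34.0],[0.0,0.0,0.0],0],[[0.0,0.0,34.0],[0.0,0.0,0.0],0]]
```

>>> step_arm(motion=[[[0.9, 9.5, 38], [0, 0, -2.8], 0], [[0.5, 9.5, 38], [0, 0, -2.8], 0], [[0, 9.5, 38], [0, 0, -2.8], 0], [[-0.4, 9.5, 38], [0, 0, -2.8], 0], [[-0.9, 9.5, 38], [0, 0, -2.6], 0]])

```text
t: 2.0
ee_pos: [0.5062, -0.3387, 0.169]
tcp_rot: [[0.02, 1.0, -0.001], [1.0, -0.02, 0.0], [0.0, -0.001, -1.0]]
ft_force: [0.2, 0.2, 0.1]
finger_gap: 0.0852
```

>>> step_arm(motion=[[[0, 0, 0], [0, 0, 0], 0]])

```text
t: 2.12
ee_pos: [0.5048, -0.3374, 0.1673]
tcp_rot: [[0.021, 1.0, -0.006], [1.0, -0.021, 0.004], [0.003, -0.006, -1.0]]
ft_force: [-1.5, -0.9, -0.1]
finger_gap: 0.0852
```

```bash
python3 - <<'E'
from h import *
st();snap('wrist','w2.png')
plan([.5075,-.3372,.102],down(89),0,mm=35)
E
```

```text
t 2.12 p [ 0.5048 -0.3374  0.1673] x [0.021 1.    0.003] z [-0.006  0.004 -1.   ] F [-1.5 -0.9 -0.1] gap 0.0852 j [ 0.73  0.31 -0.26  1.64  0.08  1.21  0.43]
rows 2 from [ 0.5057 -0.338   0.1699] rot [-0.2 -0.1 -0.2]
[[[0.4,1.0,33.9],[-0.08,-0.04,-0.11],0],[[0.4,0.9,33.9],[-0.08,-0.04,-0.11],0]]
```

View pics/w2.png

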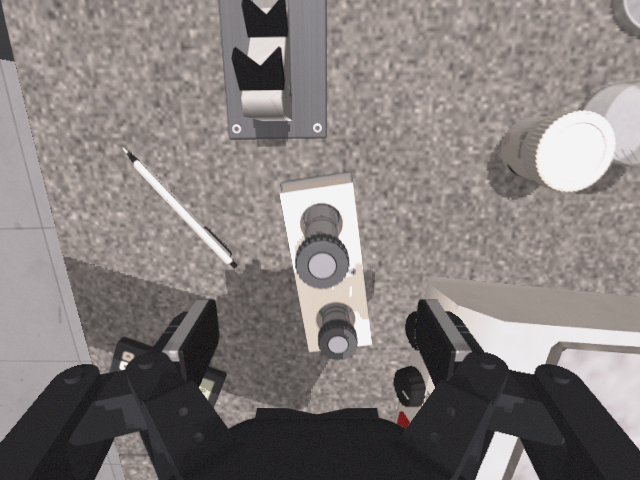

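```bash
python3 - <<'E'
from h import *
w=load('w2.png');print(onz(w,(322.5,265),.126).round(4),onz(w,(338,344),.076).round(4)); st()
E
```

```text
[ 0.5079 -0.3364  0.126 ] [ 0.5194 -0.4258  0.076 ]
t 2.17 p [ 0.5057 -0.338   0.1699] x [0.021 1.    0.002] z [-0.003  0.002 -1.   ] F [ 0.6 -0.3  1.2] gap 0.0855 j [ 0.73  0.31 -0.26  1.64  0.08  1.21  0.43]
```

>>> step_arm(motion=[[[0.4, 1, 34], [0, 0, 0], 0], [[0.4, 1, 34], [0, 0, 0], 0], [[0, 0, 0], [0, 0, 0], 0]])

```text
t: 2.55
ee_pos: [0.5078, -0.337, 0.1025]
tcp_rot: [[0.021, 1.0, -0.002], [1.0, -0.021, 0.001], [0.001, -0.002, -1.0]]
ft_force: [0.1, -0.8, 1.3]
finger_gap: 0.0856
```

>>> step_arm(motion=[[[0, 0, 0], [0, 0, 0], 130], [[0, 0, 0], [0, 0, 0], 150], [[0, 0, 0], [0, 0, 0], 255], [[0, 0, 0], [0, 0, 0], 255], [[0, 0, 0], [0, 0, 0], 255]], grip_force=90)

```text
t: 3.18
ee_pos: [0.5095, -0.3376, 0.1045]
tcp_rot: [[0.02, 1.0, 0.002], [1.0, -0.02, -0.001], [-0.001, 0.002, -1.0]]
ft_force: [-2.4, 1.1, 7.9]
finger_gap: 0.0289
```

>>> step_arm(motion=[[[0, 0, 0], [0, 0, 0], 255], [[0, 0, 0], [0, 0, 0], 255]])

```text
t: 3.42
ee_pos: [0.5095, -0.3376, 0.1045]
tcp_rot: [[0.02, 1.0, 0.002], [1.0, -0.02, -0.001], [-0.001, 0.002, -1.0]]
ft_force: [-2.1, 0.6, 7.4]
finger_gap: 0.0291
```

```bash
python3 - <<'E'
from h import *
st();snap('wrist','w3.png')
E
```

```text
t 3.42 p [ 0.5095 -0.3376  0.1045] x [ 0.02   1.    -0.001] z [ 0.002 -0.001 -1.   ] F [-2.1  0.6  7.4] gap 0.0291 j [ 0.72  0.36 -0.26  1.7   0.1   1.09  0.41]
```

View pics/w3.png

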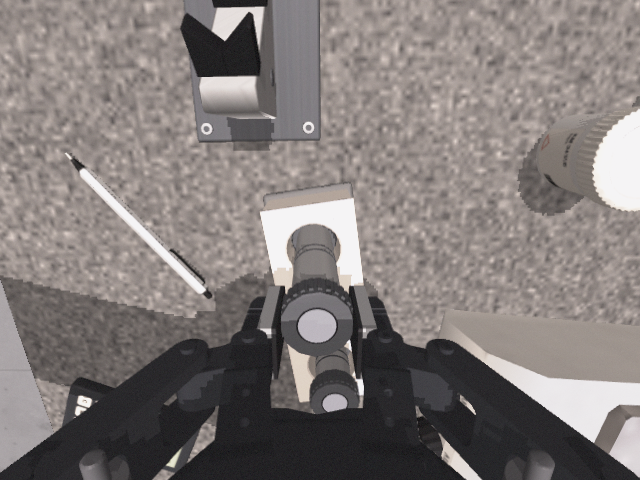

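```bash
cat >> h.py <<'E'
d=np.array([np.cos(np.radians(89)),np.sin(np.radians(89)),0]);up=np.array([0,0,1.])
RX=(-d+up)/2**.5; RZ=(d+up)/2**.5; seat=np.array([.4725,-.1985,.078])
Rpark=np.stack([RZ,np.cross(-RX,RZ),-RX],1)
E
python3 - <<'E'
from h import *
print(Rpark.round(3),np.linalg.det(Rpark))
a=plan([.5085,-.337,.21],down(89),255,mm=40)
pre=seat+RX*.0425+RZ*.06; rel=seat+RX*.0425+RZ*.002
a=plan(pre,Rpark,255,n=8,start=a)
plan(rel,Rpark,255,start=a,mm=20)
E
```

```text
[[ 0.012  1.     0.012]
 [ 0.707 -0.017  0.707]
 [ 0.707  0.    -0.707]] 0.9999999999999997
rows 3 from [ 0.5095 -0.3376  0.1046] rot [ 0.1  0.1 -0.1]
[[[0.1,-0.3,-35.1],[0.03,0.03,-0.04],255],[[0.1,-0.3,-35.1],[0.03,0.03,-0.04],255],[[0.2,-0.3,-35.1],[0.03,0.03,-0.04],255]]
rows 8 from [ 0.5085 -0.337   0.21  ] rot [-0. 45.  0.]
[[[18.8,-4.8,7.4],[0.0,5.62,0.0],255],[[18.0,-4.8,9.2],[0.0,5.62,0.0],255],[[17.0,-4.8,11.0],[0.0,5.62,0.0],255],[[15.8,-4.8,12.6],[0.0,5.62,0.0],255],[[14.5,-4.8,14.1],[0.0,5.62,0.0],255]]
[[[13.1,-4.8,15.4],[0.0,5.62,0.0],255],[[11.5,-4.8,16.6],[0.0,5.62,0.0],255],[[9.8,-4.8,17.7],[0.0,5.62,0.0],255]]
rows 3 from [ 0.4727 -0.1861  0.1505] rot [0. 0. 0.]
[[[-19.3,0.0,0.0],[0.0,0.0,0.0],255],[[-19.3,0.0,0.0],[0.0,0.0,0.0],255],[[-19.3,0.0,0.0],[0.0,0.0,0.0],255]]
```

>>> step_arm(motion=[[[0, 0, -20], [0, 0, 0], 255], [[0, 0, -30], [0, 0, 0], 255], [[0, 0, -35], [0, 0, 0], 255], [[0, 0, -22], [0, 0, 0], 255], [[0, 0, 0], [0, 0, 0], 255]])

```text
t: 4.1
ee_pos: [0.5099, -0.3373, 0.2126]
tcp_rot: [[0.019, 1.0, 0.003], [1.0, -0.019, -0.002], [-0.002, 0.003, -1.0]]
ft_force: [1.0, 1.2, -3.7]
finger_gap: 0.029
```

>>> step_arm(motion=[[[18.8, -4.8, 7.4], [0, 5.6, 0], 255], [[18, -4.8, 9.2], [0, 5.6, 0], 255], [[17, -4.8, 11], [0, 5.6, 0], 255], [[15.8, -4.8, 12.6], [0, 5.6, 0], 255], [[0, 0, 0], [0, 0, 0], 255]])

```text
t: 4.72
ee_pos: [0.492, -0.2664, 0.1818]
tcp_rot: [[0.022, 1.0, 0.014], [0.926, -0.026, 0.376], [0.377, 0.005, -0.926]]
ft_force: [0.6, -12.6, 16.7]
finger_gap: 0.0289
```

```bash
python3 - <<'E'
from h import *
st();pre=seat+RX*.0425+RZ*.06; a=plan(pre,Rpark,255,n=4)
snap('scene','s2.png')
E
```

```text
t 4.72 p [ 0.492  -0.2664  0.1818] x [0.022 0.926 0.377] z [ 0.014  0.376 -0.926] F [  0.6 -12.6  16.7] gap 0.0289 j [ 0.85  0.36 -0.29  1.59 -0.23  1.4   0.61]
rows 4 from [ 0.492  -0.2664  0.1818] rot [ 0.5 22.9 -0.2]
[[[15.5,-5.4,14.7],[0.12,5.72,-0.06],255],[[14.0,-5.3,16.2],[0.12,5.72,-0.06],255],[[12.3,-5.3,17.5],[0.12,5.72,-0.06],255],[[10.5,-5.2,18.7],[0.12,5.72,-0.06],255]]
```

View pics/s2.png

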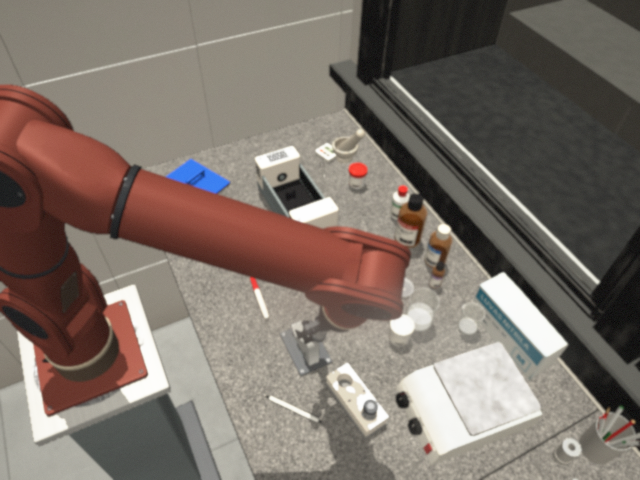

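```bash
python3 - <<'E'
from h import *
s=st(); plan(s['ee_pos']+[0,-.02,.06],s['tcp_rot'],255,n=3)
E
```

```text
t 4.78 p [ 0.4921 -0.2661  0.182 ] x [0.021 0.926 0.376] z [ 0.014  0.375 -0.927] F [  0.1 -12.   16.7] gap 0.0289 j [ 0.85  0.36 -0.29  1.59 -0.23  1.4   0.6 ]
rows 3 from [ 0.4921 -0.2661  0.182 ] rot [0. 0. 0.]
[[[1.3,0.3,-21.0],[0.0,0.0,0.0],255],[[1.3,0.3,-21.0],[0.0,0.0,0.0],255],[[1.3,0.3,-21.0],[0.0,0.0,0.0],255]]
```

Tube end touched the wedge's high end during the swing; I back off along the tool axis and check.

>>> step_arm(motion=[[[1, 0, -21], [0, 0, 0], 255], [[1, 0, -21], [0, 0, 0], 255], [[1, 0, -21], [0, 0, 0], 255], [[0, 0, 0], [0, 0, 0], 255]])

```text
t: 5.28
ee_pos: [0.4909, -0.2833, 0.2397]
tcp_rot: [[0.018, 1.0, 0.009], [0.925, -0.02, 0.38], [0.38, 0.001, -0.925]]
ft_force: [0.5, 0.9, -2.5]
finger_gap: 0.0288
```

```bash
python3 - <<'E'
from h import *
st();snap('wrist','w4.png');snap('scene','s3.png')
s=load('s3.png')['color'][:,:,::-1];cv2.imwrite('pics/c4.png',cv2.resize(s[270:400,260:410],None,fx=5,fy=4.6,interpolation=cv2.INTER_CUBIC))
E
```

```text
t 5.28 p [ 0.4909 -0.2833  0.2397] x [0.018 0.925 0.38 ] z [ 0.009  0.38  -0.925] F [ 0.5  0.9 -2.5] gap 0.0288 j [ 0.86  0.35 -0.29  1.49 -0.23  1.53  0.6 ]
```

View pics/w4.png

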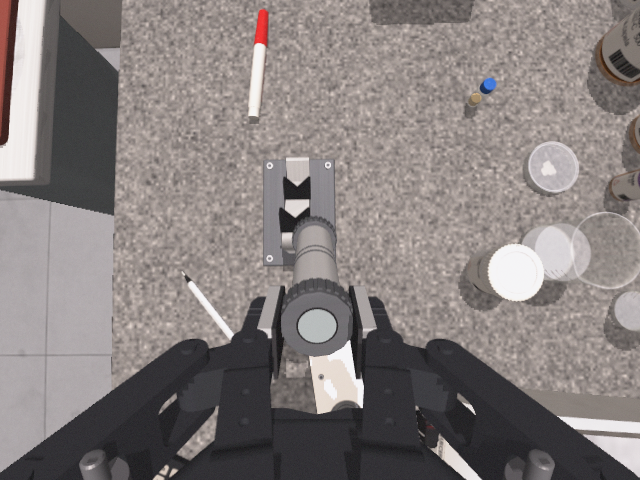

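View pics/c4.png

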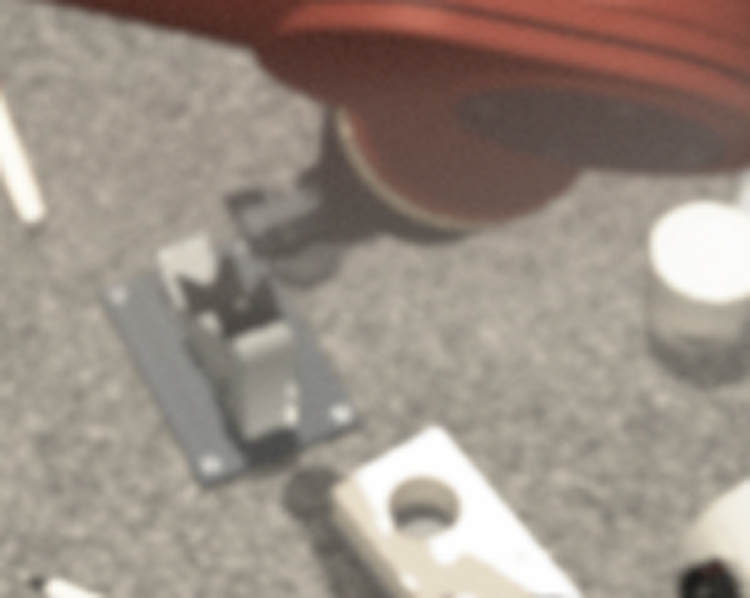

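```bash
python3 - <<'E'
from h import *
w=load('w4.png');s=manip.get_state();R=s['tcp_rot'];p=s['ee_pos']
for z in(-.0215,-.0075,.0845,.0985): print(z,[proj(w,p+R@np.array([x,y,z]))[0].round(1).tolist() for x,y in((0,0),(.016,0),(0,.016),(0,-.016),(.012,0))])
w=w['color'][:,:,::-1];cv2.imwrite('pics/c5.png',cv2.resize(w[190:380,240:400],None,fx=3.1,fy=3.1,interpolation=cv2.INTER_CUBIC))
pre=seat+RX*.0425+RZ*.06; a=plan(pre+RZ*.03+RX*.02,Rpark,255,n=5); plan(pre,Rpark,255,start=a);
E
```

```text
-0.0215 [[315.7, 324.1], [315.6, 289.2], [354.4, 324.0], [276.8, 324.1], [315.6, 298.2]]
-0.0075 [[315.6, 306.8], [315.6, 274.4], [351.1, 306.7], [280.1, 306.9], [315.6, 282.7]]
0.0845 [[315.6, 240.3], [315.5, 218.4], [338.3, 240.3], [292.8, 240.4], [315.6, 223.9]]
0.0985 [[315.6, 234.2], [315.5, 213.3], [337.1, 234.1], [294.0, 234.2], [315.6, 218.6]]
rows 5 from [ 0.4904 -0.2821  0.2381] rot [ 0.  22.5 -0.1]
[[[15.0,-3.9,17.5],[0.0,4.51,-0.03],255],[[13.6,-3.9,18.6],[0.0,4.51,-0.03],255],[[12.1,-3.9,19.7],[0.0,4.51,-0.03],255],[[10.5,-3.9,20.5],[0.0,4.51,-0.03],255],[[8.8,-3.9,21.3],[0.0,4.51,-0.03],255]]
rows 1 from [ 0.4728 -0.1791  0.1858] rot [0. 0. 0.]
[[[-30.0,0.0,20.0],[0.0,0.0,0.0],255]]
```

View pics/c5.png

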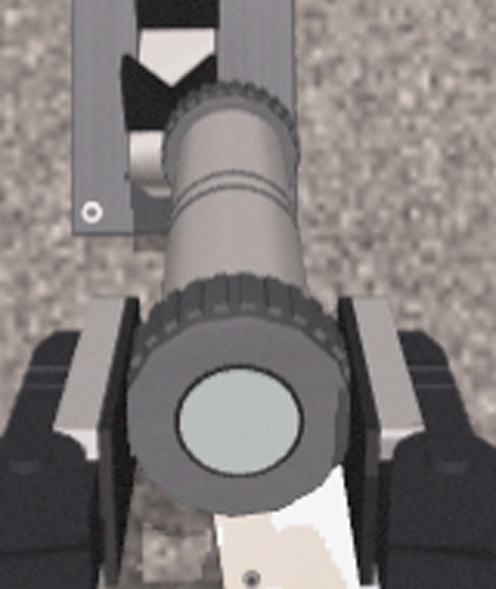

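>>> step_arm(motion=[[[15, -3.9, 17.5], [0, 4.5, 0], 255], [[13.6, -3.9, 18.6], [0, 4.5, 0], 255], [[12.1, -3.9, 19.7], [0, 4.5, 0], 255], [[10.5, -3.9, 20.5], [0, 4.5, 0], 255], [[8.8, -3.9, 21.3], [0, 4.5, 0], 255]])

```text
t: 6.0
ee_pos: [0.4727, -0.1783, 0.1856]
tcp_rot: [[0.015, 1.0, 0.013], [0.706, -0.019, 0.708], [0.708, -0.001, -0.706]]
ft_force: [-0.9, 0.2, -2.6]
finger_gap: 0.029
```

>>> step_arm(motion=[[[-15, 0, 10], [0, 0, 0], 255], [[-15, 0, 10], [0, 0, 0], 255], [[0, 0, 0], [0, 0, 0], 255]])

```text
t: 6.38
ee_pos: [0.4727, -0.1871, 0.1502]
tcp_rot: [[0.015, 1.0, 0.013], [0.708, -0.02, 0.706], [0.706, -0.002, -0.708]]
ft_force: [-0.5, -0.7, -1.6]
finger_gap: 0.0292
```

```bash
python3 - <<'E'
from h import *
st();snap('wrist','w5.png')
rel=seat+RX*.0425+RZ*.004
a=plan(rel,Rpark,255,mm=15)
E
```

```text
t 6.38 p [ 0.4727 -0.1871  0.1502] x [0.015 0.708 0.706] z [ 0.013  0.706 -0.708] F [-0.5 -0.7 -1.6] gap 0.0292 j [ 0.94  0.5  -0.33  1.66 -0.47  1.51  0.75]
rows 4 from [ 0.4732 -0.187   0.1513] rot [ 0.1  0.1 -0.1]
[[[-14.0,-0.1,0.3],[0.02,0.03,-0.03],255],[[-14.0,-0.1,0.3],[0.02,0.03,-0.03],255],[[-14.0,-0.1,0.3],[0.02,0.03,-0.03],255],[[-14.0,-0.1,0.3],[0.02,0.03,-0.03],255]]
```

View pics/w5.png

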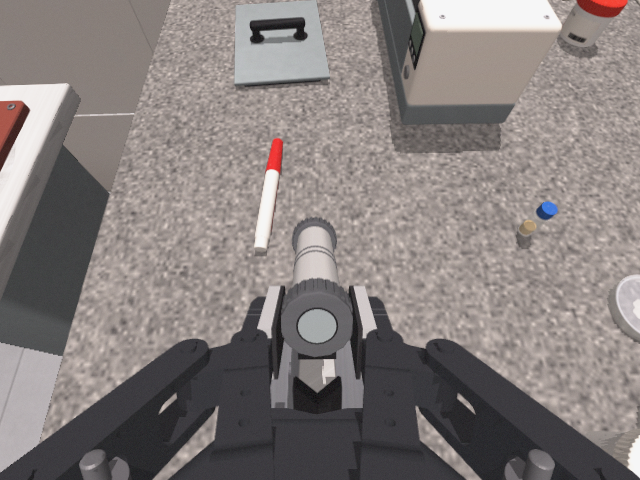

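>>> step_arm(motion=[[[-14, 0, 0.3], [0, 0, 0], 255], [[-14, 0, 0.3], [0, 0, 0], 255], [[-12, 0, 0.3], [0, 0, 0], 255], [[-8, 0, 0.3], [0, 0, 0], 255], [[0, 0, 0], [0, 0, 0], 255]])

```text
t: 7.05
ee_pos: [0.4723, -0.2201, 0.1164]
tcp_rot: [[0.015, 1.0, 0.014], [0.708, -0.02, 0.706], [0.706, -0.001, -0.708]]
ft_force: [0.7, -0.1, -2.3]
finger_gap: 0.0289
```

```bash
python3 - <<'E'
from h import *
s=st();q=s['ee_pos']-seat;print('restframe TCP x,y,z mm',(1000*np.array([q@RX,q@np.cross(RZ,RX),q@RZ])).round(1),'F rest',(s['ft_force']@np.stack([RX,RZ],1)).round(1))
snap('wrist','w6.png')
E
```

```text
t 7.05 p [ 0.4723 -0.2201  0.1164] x [0.015 0.708 0.706] z [ 0.014  0.706 -0.708] F [ 0.7 -0.1 -2.3] gap 0.0289 j [ 0.96  0.58 -0.31  1.61 -0.44  1.49  0.79]
restframe TCP x,y,z mm [42.5  0.2 11.8] F rest [-1.6 -1.7]
```

View pics/w6.png

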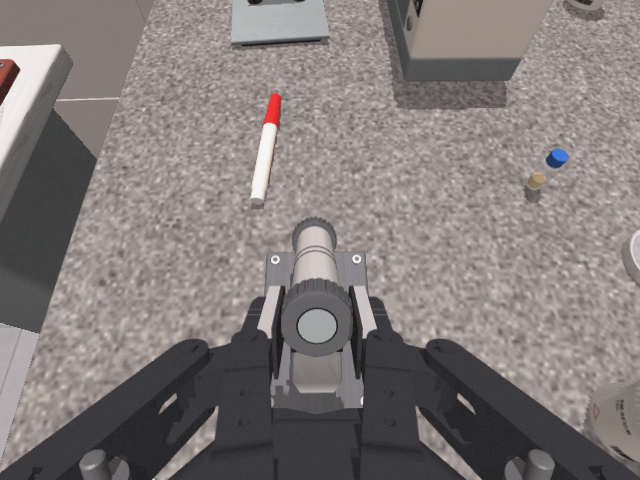

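>>> step_arm(motion=[[[-4, 0, 0], [0, 0, 0], 255], [[-3, 0, 0], [0, 0, 0], 255], [[0, 0, 0], [0, 0, 0], 255]])

```text
t: 7.48
ee_pos: [0.4723, -0.2248, 0.1119]
tcp_rot: [[0.014, 1.0, 0.014], [0.708, -0.02, 0.706], [0.706, -0.0, -0.708]]
ft_force: [0.3, -0.0, -2.0]
finger_gap: 0.0288
```

>>> step_arm(motion=[[[-2, 0, 0], [0, 0, 0], 255], [[0, 0, 0], [0, 0, 0], 255]])

```text
t: 7.72
ee_pos: [0.4723, -0.2262, 0.1106]
tcp_rot: [[0.014, 1.0, 0.014], [0.708, -0.019, 0.706], [0.706, -0.0, -0.708]]
ft_force: [-0.2, -0.0, -1.9]
finger_gap: 0.029
```

>>> step_arm(motion=[[[-1.5, 0, 0], [0, 0, 0], 255], [[0, 0, 0], [0, 0, 0], 255]])

```text
t: 7.98
ee_pos: [0.4724, -0.2273, 0.1095]
tcp_rot: [[0.014, 1.0, 0.014], [0.708, -0.02, 0.706], [0.706, 0.0, -0.708]]
ft_force: [0.8, 0.2, -2.1]
finger_gap: 0.0292
```

>>> step_arm(motion=[[[-1.5, 0, 0], [0, 0, 0], 255], [[0, 0, 0], [0, 0, 0], 255]])

```text
t: 8.22
ee_pos: [0.4725, -0.2282, 0.1086]
tcp_rot: [[0.014, 1.0, 0.014], [0.708, -0.02, 0.706], [0.706, 0.0, -0.708]]
ft_force: [0.6, -0.1, -1.9]
finger_gap: 0.0293
```

>>> step_arm(motion=[[[-1.5, 0, 0], [0, 0, 0], 255], [[0, 0, 0], [0, 0, 0], 255]])

```text
t: 8.48
ee_pos: [0.4724, -0.229, 0.1078]
tcp_rot: [[0.013, 1.0, 0.014], [0.708, -0.019, 0.706], [0.706, 0.0, -0.708]]
ft_force: [0.5, 0.9, 1.9]
finger_gap: 0.0291
```

>>> step_arm(motion=[[[0, 0, 2], [0, 0, 0], 255], [[0, 0, 0], [0, 0, 0], 255]])

```text
t: 8.72
ee_pos: [0.4724, -0.2277, 0.1064]
tcp_rot: [[0.013, 1.0, 0.014], [0.708, -0.019, 0.706], [0.706, 0.0, -0.708]]
ft_force: [-0.7, 1.1, 3.3]
finger_gap: 0.0288
```

>>> step_arm(motion=[[[0, 0, 1.5], [0, 0, 0], 255], [[0, 0, 0], [0, 0, 0], 255]])

```text
t: 8.98
ee_pos: [0.4724, -0.2267, 0.1054]
tcp_rot: [[0.013, 1.0, 0.014], [0.708, -0.019, 0.706], [0.706, 0.0, -0.708]]
ft_force: [-0.5, 1.6, 5.6]
finger_gap: 0.029
```

>>> step_arm(motion=[[[0, 0, 0], [0, 0, 0], 120], [[0, 0, 0], [0, 0, 0], 60], [[0, 0, 0], [0, 0, 0], 0], [[0, 0, 0], [0, 0, 0], 0]])

```text
t: 9.48
ee_pos: [0.4723, -0.227, 0.1049]
tcp_rot: [[0.014, 1.0, 0.014], [0.708, -0.02, 0.706], [0.706, -0.0, -0.708]]
ft_force: [0.3, -0.8, 0.3]
finger_gap: 0.0853
```

```bash
python3 - <<'E'
from h import *
st();snap('wrist','w7.png')
E
```

```text
t 9.47 p [ 0.4723 -0.227   0.1049] x [0.014 0.708 0.706] z [ 0.014  0.706 -0.708] F [ 0.3 -0.8  0.3] gap 0.0853 j [ 0.96  0.6  -0.3   1.61 -0.43  1.48  0.8 ]
```

View pics/w7.png

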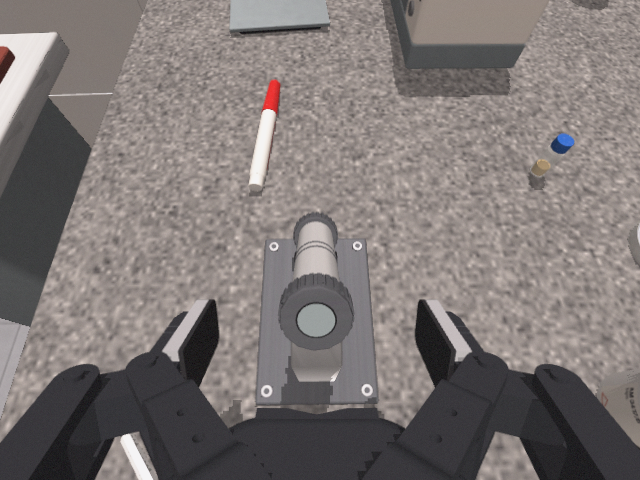

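```bash
cat >> h.py <<'E'
Rside=np.stack([-RX,np.cross(-RZ,-RX),-RZ],1)
E
python3 - <<'E'
from h import *
s=st()
a=plan(s['ee_pos']+RX*.06,Rpark,0,n=3)
a=plan(a[0]+up*.05,Rpark,0,n=2,start=a)
B=seat+RZ*.12+up*.06
a=plan(B,down(89),0,n=5,start=a)
a=plan(seat+RZ*.08-RX*.002,Rside,0,n=5,start=a)
E
```

```text
t 9.53 p [ 0.4723 -0.2269  0.1049] x [0.014 0.708 0.706] z [ 0.014  0.706 -0.708] F [-0.1 -0.1 -0.1] gap 0.0857 j [ 0.96  0.6  -0.3   1.61 -0.43  1.48  0.8 ]
rows 3 from [ 0.4723 -0.2269  0.1049] rot [ 0.1  0.1 -0.1]
[[[0.0,0.0,-20.0],[0.03,0.03,-0.03],0],[[0.0,0.0,-20.0],[0.03,0.03,-0.03],0],[[0.0,0.0,-20.0],[0.03,0.03,-0.03],0]]
rows 2 from [ 0.4716 -0.2693  0.1473] rot [0. 0. 0.]
[[[17.7,0.0,-17.7],[0.0,0.0,0.0],0],[[17.7,0.0,-17.7],[0.0,0.0,0.0],0]]
rows 5 from [ 0.4716 -0.2693  0.1973] rot [  0. -45.  -0.]
[[[25.6,-0.1,18.4],[0.0,-9.0,0.0],0],[[28.2,-0.1,14.2],[0.0,-9.0,0.0],0],[[30.1,-0.1,9.6],[0.0,-9.0,0.0],0],[[31.2,-0.1,4.8],[0.0,-9.0,0.0],0],[[31.6,-0.1,-0.2],[0.0,-9.0,0.0],0]]
rows 5 from [ 0.474  -0.1137  0.2229] rot [  0. -45.   0.]
[[[-5.4,0.0,17.9],[0.0,-9.0,0.0],0],[[-2.5,0.0,18.6],[0.0,-9.0,0.0],0],[[0.4,0.0,18.7],[0.0,-9.0,0.0],0],[[3.4,0.0,18.4],[0.0,-9.0,0.0],0],[[6.2,0.0,17.7],[0.0,-9.0,0.0],0]]
```

>>> step_arm(motion=[[[0, 0, -20], [0, 0, 0], 0], [[0, 0, -20], [0, 0, 0], 0], [[0, 0, -20], [0, 0, 0], 0], [[17.7, 0, -17.7], [0, 0, 0], 0], [[17.7, 0, -17.7], [0, 0, 0], 0]])

```text
t: 10.15
ee_pos: [0.4717, -0.2685, 0.1993]
tcp_rot: [[0.013, 1.0, 0.014], [0.708, -0.019, 0.706], [0.706, 0.0, -0.708]]
ft_force: [0.7, 0.9, -0.1]
finger_gap: 0.0855
```

>>> step_arm(motion=[[[25.6, 0, 18.4], [0, -9, 0], 0], [[28.2, 0, 14.2], [0, -9, 0], 0], [[30.1, 0, 9.6], [0, -9, 0], 0], [[31.2, 0, 4.8], [0, -9, 0], 0], [[31.6, 0, 0], [0, -9, 0], 0]])

```text
t: 10.78
ee_pos: [0.4748, -0.1115, 0.2249]
tcp_rot: [[0.019, 1.0, 0.004], [1.0, -0.019, -0.008], [-0.008, 0.004, -1.0]]
ft_force: [0.1, 0.5, -1.6]
finger_gap: 0.0852
```

>>> step_arm(motion=[[[-5.4, 0, 17.9], [0, -9, 0], 0], [[-2.5, 0, 18.6], [0, -9, 0], 0], [[0.4, 0, 18.7], [0, -9, 0], 0], [[3.4, 0, 18.4], [0, -9, 0], 0], [[6.2, 0, 17.7], [0, -9, 0], 0]])

```text
t: 11.4
ee_pos: [0.4749, -0.1396, 0.1347]
tcp_rot: [[0.017, 1.0, -0.009], [0.702, -0.019, -0.712], [-0.712, 0.006, -0.702]]
ft_force: [-0.4, 0.1, -0.8]
finger_gap: 0.0855
```

>>> step_arm(motion=[[[0, 0, 0], [0, 0, 0], 0]])

```text
t: 11.52
ee_pos: [0.473, -0.1379, 0.1308]
tcp_rot: [[0.007, 1.0, -0.014], [0.706, -0.015, -0.708], [-0.708, -0.005, -0.706]]
ft_force: [-0.8, -0.5, 0.4]
finger_gap: 0.0855
```

```bash
python3 - <<'E'
from h import *
s=st();snap('wrist','w8.png');snap('scene','s4.png')
print(s['tcp_rot'].round(3).tolist(),Rside.round(3).tolist())
plan(seat+RZ*.08-RX*.002,Rside,0)
E
```

```text
t 11.53 p [ 0.473  -0.1379  0.1308] x [ 0.007  0.706 -0.708] z [-0.014 -0.708 -0.706] F [-0.8 -0.5  0.4] gap 0.0855 j [ 0.21  0.3  -0.61  2.03  0.89  1.4  -0.83]
[[0.007, 1.0, -0.014], [0.706, -0.015, -0.708], [-0.708, -0.005, -0.706]] [[0.012, 1.0, -0.012], [0.707, -0.017, -0.707], [-0.707, 0.0, -0.707]]
rows 1 from [ 0.4742 -0.1398  0.1337] rot [-0.1 -0.1 -0.1]
[[[-0.2,-0.7,0.9],[-0.07,-0.06,-0.07],0]]
```

View pics/w8.png

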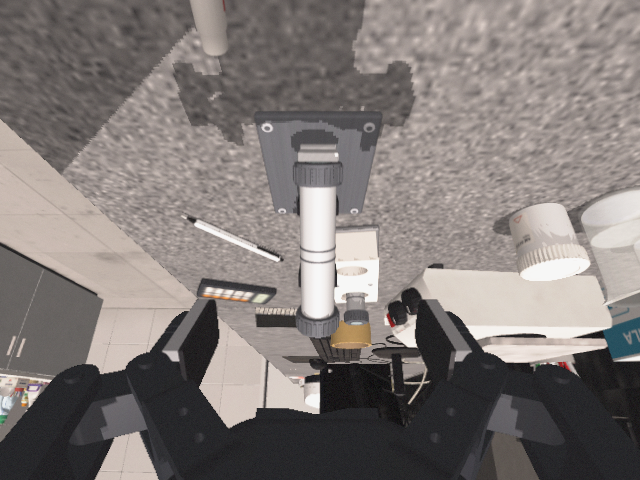

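View pics/s4.png

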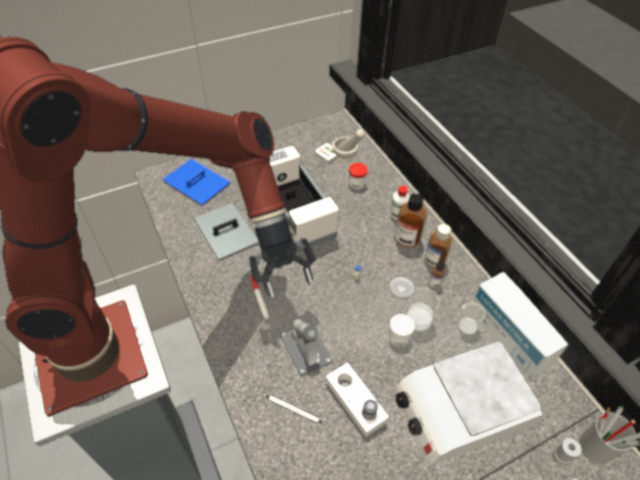

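```bash
python3 - <<'E'
from h import *
w=load('w8.png')
def onplane(c,uv,off):
    o,dd=ray(c,uv); t=((seat+RZ*off-o)@RZ)/(dd@RZ); q=o+dd*t-seat; return (1000*np.array([q@RX,q@np.cross(RZ,RX)])).round(1)
Y=np.cross(RZ,RX);print(Y.round(2))
print('lower cap end',onplane(w,(318,159),.016),'upper',onplane(w,(318,317),.016),'ringmid',onplane(w,(318,254),.012),'lowcap in',onplane(w,(318,186),.012))
print('sides',onplane(w,(301,250),0),onplane(w,(336,250),0))
for x in(-.06,.06,-.046,.046): print(x,proj(w,[seat+RX*x+RZ*.016,seat+RX*x])[:].round(1).tolist())
im=w['color'][:,:,::-1];cv2.imwrite('pics/c6.png',cv2.resize(im[100:350,240:400],None,fx=2.4,fy=2.4,interpolation=cv2.INTER_CUBIC))
E
```

```text
[ 1.   -0.02  0.  ]
lower cap end [-64.4  -0.4] upper [41.7  0.3] ringmid [-2.9 -0. ] lowcap in [-47.7  -0.3]
sides [ -1.2 -11.7] [-1.3 12.4]
-0.06 [[318.6, 166.5], [318.5, 163.5]]
0.06 [[317.5, 339.8], [317.5, 326.9]]
-0.046 [[318.5, 189.9], [318.4, 185.4]]
0.046 [[317.6, 322.4], [317.6, 310.4]]
```

View pics/c6.png

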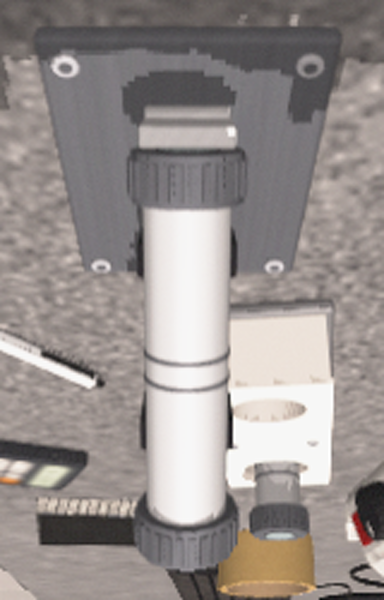

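```bash
python3 - <<'E'
from h import *
plan(seat-RZ*.0175-RX*.003,Rside,0,mm=25)
E
```

```text
rows 4 from [ 0.4742 -0.1398  0.1337] rot [-0.1 -0.1 -0.1]
[[[0.2,-0.1,24.6],[-0.02,-0.02,-0.02],0],[[0.2,-0.2,24.6],[-0.02,-0.02,-0.02],0],[[0.2,-0.2,24.6],[-0.02,-0.02,-0.02],0],[[0.2,-0.2,24.6],[-0.02,-0.02,-0.02],0]]
```

>>> step_arm(motion=[[[0.2, -0.2, 24.6], [0, 0, 0], 0], [[0.2, -0.2, 24.6], [0, 0, 0], 0], [[0.2, -0.2, 24.6], [0, 0, 0], 0], [[0.2, -0.2, 24.6], [0, 0, 0], 0], [[0, 0, 0], [0, 0, 0], 0]])

```text
t: 12.25
ee_pos: [0.4709, -0.2115, 0.063]
tcp_rot: [[0.016, 1.0, -0.017], [0.706, -0.024, -0.708], [-0.708, -0.001, -0.706]]
ft_force: [-0.3, 0.1, 0.4]
finger_gap: 0.0856
```

>>> step_arm(motion=[[[0, 0, 0], [0, 0, 0], 120], [[0, 0, 0], [0, 0, 0], 150], [[0, 0, 0], [0, 0, 0], 255], [[0, 0, 0], [0, 0, 0], 255], [[0, 0, 0], [0, 0, 0], 255]], grip_force=90)

```text
t: 12.88
ee_pos: [0.4721, -0.2088, 0.0634]
tcp_rot: [[0.013, 1.0, -0.013], [0.706, -0.019, -0.708], [-0.709, 0.0, -0.706]]
ft_force: [-2.8, 2.8, 6.1]
finger_gap: 0.0217
```

```bash
python3 - <<'E'
from h import *
s=st();q=s['ee_pos']-seat;print((1000*np.array([q@RX,q@np.cross(RZ,RX),q@RZ])).round(1));snap('wrist','w9.png')
E
```

```text
t 12.88 p [ 0.4721 -0.2088  0.0634] x [ 0.013  0.706 -0.709] z [-0.013 -0.708 -0.706] F [-2.8  2.8  6.1] gap 0.0217 j [ 0.28  0.38 -0.53  2.1   1.03  1.24 -0.89]
[ -3.   -0.2 -17.6]
```

View pics/w9.png

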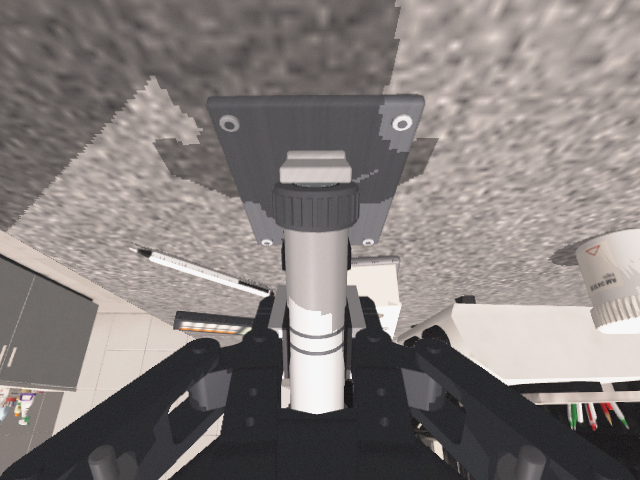

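```bash
python3 - <<'E'
from h import *
a=plan(seat+RZ*.08-RX*.003,Rside,255,n=4)
a=plan([.53,.0,.30],down(89),255,n=6,start=a)
E
```

```text
rows 4 from [ 0.4721 -0.2088  0.0634] rot [-0.   0.1 -0.1]
[[[-0.1,0.0,-24.4],[-0.01,0.03,-0.02],255],[[0.0,0.0,-24.4],[-0.01,0.03,-0.02],255],[[0.0,0.0,-24.4],[-0.01,0.03,-0.02],255],[[0.0,0.0,-24.4],[-0.01,0.03,-0.02],255]]
rows 6 from [ 0.4735 -0.1398  0.1324] rot [-0. 45. -0.]
[[[-3.2,9.0,-36.3],[0.0,7.5,0.0],255],[[1.6,9.0,-36.4],[0.0,7.5,0.0],255],[[6.4,9.0,-35.9],[0.0,7.5,0.0],255],[[11.0,9.0,-34.8],[0.0,7.5,0.0],255],[[15.4,9.0,-33.0],[0.0,7.5,0.0],255]]
[[[19.6,9.0,-30.7],[0.0,7.5,0.0],255]]
```

>>> step_arm(motion=[[[0, 0, -15], [0, 0, 0], 255], [[0, 0, -27], [0, 0, 0], 255], [[0, 0, -29], [0, 0, 0], 255], [[0, 0, -27], [0, 0, 0], 255], [[-3.2, 9, -36], [0, 7.5, 0], 255]])

```text
t: 13.55
ee_pos: [0.4815, -0.1136, 0.1585]
tcp_rot: [[0.008, 1.0, -0.013], [0.795, -0.015, -0.607], [-0.607, -0.005, -0.795]]
ft_force: [0.5, -1.0, -2.2]
finger_gap: 0.0216
```

>>> step_arm(motion=[[[1.6, 9, -36], [0, 7.5, 0], 255], [[6.4, 9, -36], [0, 7.5, 0], 255], [[11, 9, -35], [0, 7.5, 0], 255], [[15.4, 9, -33], [0, 7.5, 0], 255], [[19.6, 9, -31], [0, 7.5, 0], 255]])

```text
t: 14.18
ee_pos: [0.5299, 0.0016, 0.3013]
tcp_rot: [[0.017, 1.0, 0.001], [1.0, -0.017, 0.003], [0.003, 0.001, -1.0]]
ft_force: [-1.0, 1.2, -2.8]
finger_gap: 0.0216
```

>>> step_arm(motion=[[[0, 0, 0], [0, 0, 0], 255], [[0, 0, 0], [0, 0, 0], 255]])

```text
t: 14.42
ee_pos: [0.5291, -0.0002, 0.2984]
tcp_rot: [[0.018, 1.0, -0.002], [1.0, -0.018, -0.003], [-0.003, -0.002, -1.0]]
ft_force: [-0.3, -0.2, -2.4]
finger_gap: 0.0219
```

```bash
python3 - <<'E'
from h import *
st();snap('wrist','w10.png');snap('scene','s5.png')
E
```

```text
t 14.43 p [ 5.291e-01 -2.000e-04  2.984e-01] x [ 0.018  1.    -0.003] z [-0.002 -0.003 -1.   ] F [-0.3 -0.2 -2.4] gap 0.0219 j [ 0.49  0.1  -0.62  1.63  0.06  1.44 -0.15]
```

View pics/w10.png

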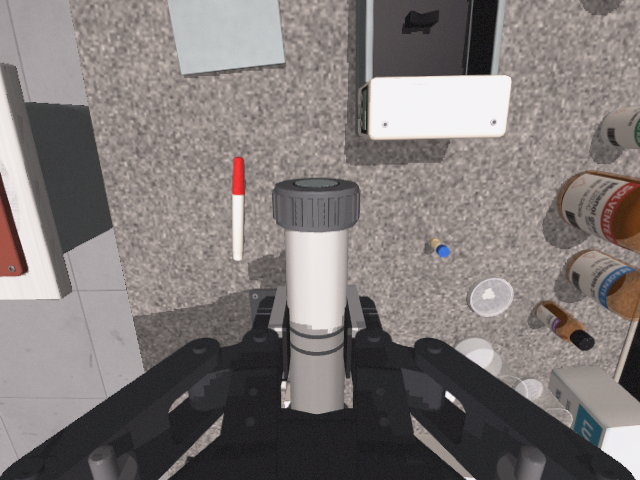

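View pics/s5.png

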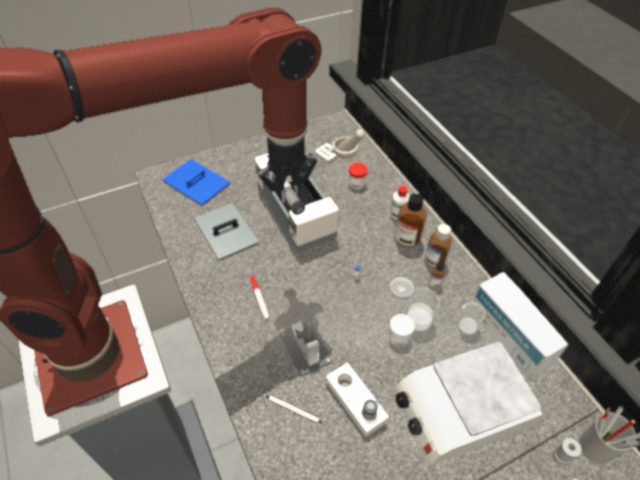

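```bash
python3 - <<'E'
from h import *
a=plan([.635,.14,.37],down(90),255)
E
```

```text
rows 5 from [5.290e-01 1.000e-04 2.981e-01] rot [-0.1  0.2 -1. ]
[[[28.3,20.7,-14.5],[-0.03,0.03,-0.21],255],[[28.3,20.8,-14.5],[-0.03,0.03,-0.21],255],[[28.2,20.9,-14.5],[-0.03,0.03,-0.21],255],[[28.1,21.0,-14.4],[-0.03,0.03,-0.21],255],[[28.1,21.1,-14.4],[-0.03,0.03,-0.21],255]]
```

>>> step_arm(motion=[[[28.3, 20.8, -14.5], [0, 0, -0.2], 255], [[28.3, 20.8, -14.5], [0, 0, -0.2], 255], [[28.2, 20.9, -14.5], [0, 0, -0.2], 255], [[28.1, 21, -14.4], [0, 0, -0.2], 255], [[28.1, 21.1, -14.4], [0, 0, -0.2], 255]])

```text
t: 15.15
ee_pos: [0.6364, 0.1405, 0.3707]
tcp_rot: [[0.001, 1.0, -0.002], [1.0, -0.001, -0.003], [-0.003, -0.002, -1.0]]
ft_force: [-0.0, 0.3, -1.5]
finger_gap: 0.0216
```

>>> step_arm(motion=[[[0, 0, 0], [0, 0, 0], 255], [[0, 0, 0], [0, 0, 0], 255], [[0, 0, 0], [0, 0, 0], 255]])

```text
t: 15.52
ee_pos: [0.6359, 0.1384, 0.3709]
tcp_rot: [[0.003, 1.0, -0.001], [1.0, -0.003, -0.003], [-0.003, -0.001, -1.0]]
ft_force: [0.1, -0.1, -2.9]
finger_gap: 0.0213
```

```bash
python3 - <<'E'
from h import *
st();snap('wrist','w11.png')
E
```

```text
t 15.53 p [0.6359 0.1384 0.3709] x [ 0.003  1.    -0.003] z [-0.001 -0.003 -1.   ] F [ 0.1 -0.1 -2.9] gap 0.0213 j [ 0.19  0.38 -0.69  1.19  0.24  1.65 -0.44]
```

View pics/w11.png

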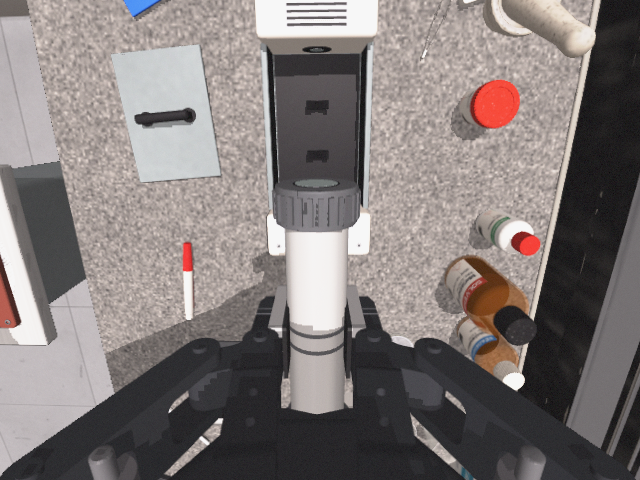

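```bash
python3 - <<'E'
from h import *
w=load('w11.png')['color'][:,:,::-1]
cv2.imwrite('pics/c7.png',cv2.resize(w[0:260,245:395],None,fx=3,fy=2.3*1.3,interpolation=cv2.INTER_CUBIC)[:599*1+200])
cv2.imwrite('pics/c7.png',cv2.resize(w[0:150,245:395],None,fx=4,fy=4,interpolation=cv2.INTER_CUBIC))
cv2.imwrite('pics/c8.png',cv2.resize(w[130:270,245:395],None,fx=4,fy=4,interpolation=cv2.INTER_CUBIC))
cv2.imwrite('pics/c9.png',cv2.resize(w[35:195,100:235],None,fx=3.7,fy=3.7,interpolation=cv2.INTER_CUBIC))
E
```

```text
(no output)
```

View pics/c7.png

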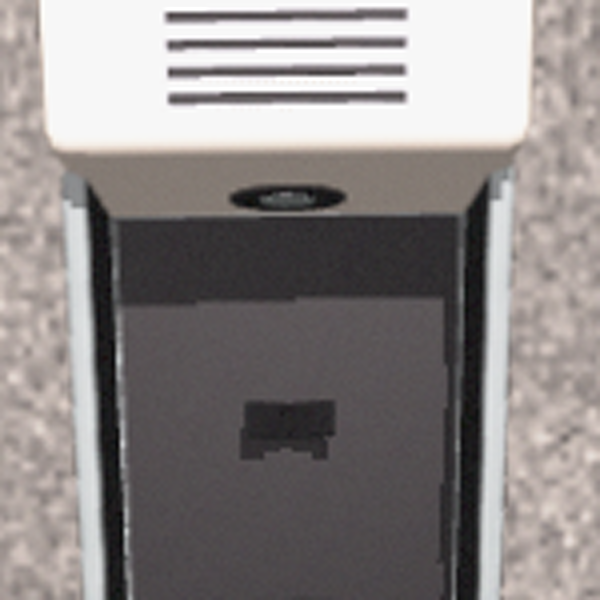

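View pics/c8.png

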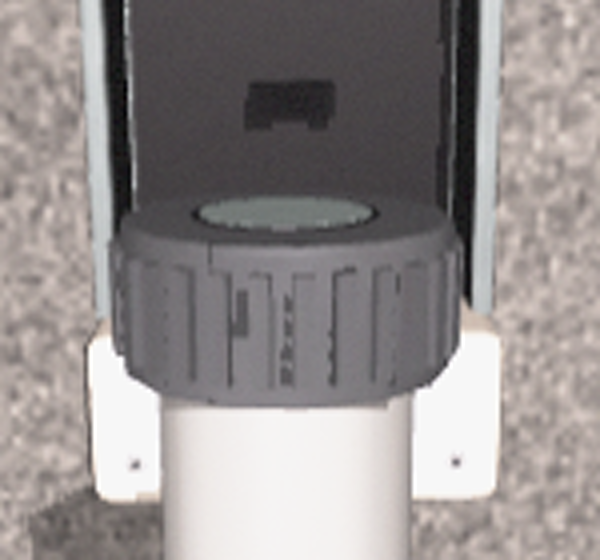

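View pics/c9.png

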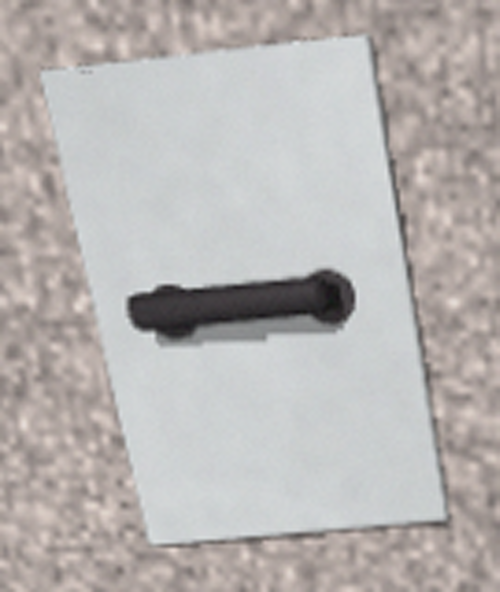

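```bash
python3 - <<'E'
from h import *
w=load('w11.png')
A=lambda x,y:(245+x/4,y/4)
B=lambda x,y:(245+x/4,130+y/4)
C=lambda x,y:(100+x/3.7,35+y/3.7)
for n,uv,z in [('Linner',A(88,210),.095),('Linner',A(105,590),.095),('Linner',B(110,250),.095),('Rinner',A(489,210),.095),('Rinner',A(478,590),.095),('Rinner',B(471,290),.095),
 ('Louter',A(66,215),.095),('Louter',A(84,590),.095),('Router',A(511,215),.095),('Router',A(501,590),.095),
 ('NT inner edge L',A(60,150),.125),('NT inner R',A(515,150),.125),('NT inner mid',A(290,151),.125),('NTbotin',A(115,218),.037),('NTbotin',A(465,216),.037),
 ('NT xL',A(45,100),.125),('NT xR',A(528,100),.125),
 ('ST xL',B(92,440),.125),('ST xR',B(498,440),.125),('ST y',B(120,501),.125),('ST y',B(470,499),.125),('ST in L',B(95,335),.125),('ST in R',B(496,330),.125),
 ('sup N top',A(288,402),.05),('sup S',B(290,82),.05)]:
    print(n,np.round(uv,1),onz(w,uv,z).round(4))
cs=[C(42,71),C(369,36),C(448,522),C(153,545)]
P=np.array([onz(w,c,.010) for c in cs]);print(P.round(4),P.mean(0).round(4),[np.linalg.norm(P[i]-P[(i+1)%4]).round(4) for i in range(4)])
v=(P[0]+P[1]-P[2]-P[3]);print('yaw y',np.degrees(np.arctan2(v[1],v[0])));v=(P[1]+P[2]-P[0]-P[3]);print('yaw x',np.degrees(np.arctan2(v[1],v[0])))
print('handle',onz(w,C(140,311),.034).round(4),onz(w,C(330,293),.034).round(4))
E
```

```text
Linner [267.   52.5] [0.5819 0.2914 0.095 ]
Linner [271.2 147.5] [0.5823 0.1895 0.095 ]
Linner [272.5 192.5] [0.5815 0.1356 0.095 ]
Rinner [367.2  52.5] [0.6919 0.291  0.095 ]
Rinner [364.5 147.5] [0.6926 0.1891 0.095 ]
Rinner [362.8 202.5] [0.6929 0.1227 0.095 ]
Louter [261.5  53.8] [0.5758 0.2902 0.095 ]
Louter [266.  147.5] [0.5761 0.1896 0.095 ]
Router [372.8  53.8] [0.698  0.2898 0.095 ]
Router [370.2 147.5] [0.6994 0.1891 0.095 ]
NT inner edge L [260.   37.5] [0.5793 0.3    0.125 ]
NT inner R [373.8  37.5] [0.6939 0.2996 0.125 ]
NT inner mid [317.5  37.8] [0.6372 0.2994 0.125 ]
NTbotin [273.8  54.5] [0.5827 0.2993 0.037 ]
NTbotin [361.2  54. ] [0.6921 0.2995 0.037 ]
NT xL [256.2  25. ] [0.5761 0.3113 0.125 ]
NT xR [377.  25.] [0.6967 0.3109 0.125 ]
ST xL [268. 240.] [0.5776 0.0842 0.125 ]
ST xR [369.5 240. ] [0.6987 0.0838 0.125 ]
ST y [275.  255.2] [0.5851 0.0646 0.125 ]
ST y [362.5 254.8] [0.691  0.0649 0.125 ]
ST in L [268.8 213.8] [0.58   0.1165 0.125 ]
ST in R [369.  212.5] [0.6966 0.1176 0.125 ]
sup N top [317.  100.5] [0.6366 0.244  0.05  ]
sup S [317.5 150.5] [0.6371 0.1824 0.05  ]
[[0.3625 0.3074 0.01  ]
 [0.4825 0.3166 0.01  ]
 [0.4962 0.1436 0.01  ]
 [0.377  0.1353 0.01  ]] [0.4295 0.2257 0.01  ] [np.float64(0.1204), np.float64(0.1736), np.float64(0.1196), np.float64(0.1727)]
yaw y 94.67139630229164
yaw x 4.182062743730022
handle [0.3977 0.2239 0.034 ] [0.4675 0.2292 0.034 ]
```

```bash
python3 - <<'E'
from h import *
w=load('w10.png')
for u in((372,78),(508,75),(370,139),(505,136),(440,76.5),(440,137.5)): print(u,onz(w,u,.125).round(4))
s=load('s1.png')['color'][:,:,::-1]
s0=load('scene0.png')['color'][:,:,::-1]
cv2.imwrite('pics/c10.png',cv2.resize(s0[140:255,250:345],None,fx=5.2,fy=5.2,interpolation=cv2.INTER_CUBIC))
E
```

```text
(372, 78) [0.5778 0.1141 0.125 ]
(508, 75) [0.6935 0.1154 0.125 ]
(370, 139) [0.5774 0.0641 0.125 ]
(505, 136) [0.6979 0.0651 0.125 ]
(440, 76.5) [0.6354 0.1146 0.125 ]
(440, 137.5) [0.6396 0.0645 0.125 ]
```

View pics/c10.png

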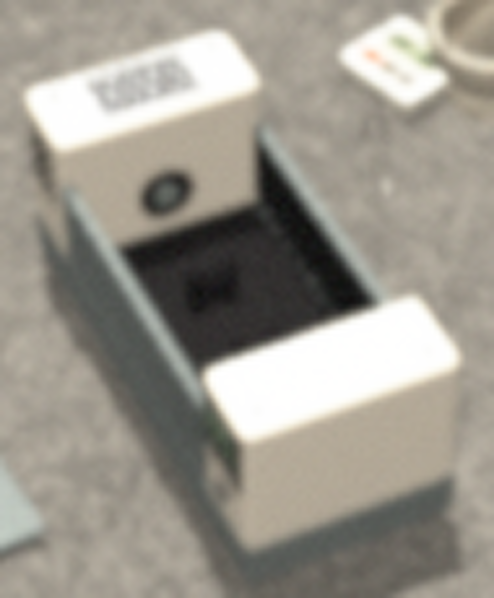

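```bash
python3 - <<'E'
from h import *
c=load('scene0.png');f=lambda x,y:(250+x/5.2,140+y/5.2)
N=np.array([onz(c,f(*a),.125) for a in((25,95),(222,30),(260,82),(58,153))]);S=np.array([onz(c,f(*a),.125) for a in((205,368),(415,298),(460,360),(240,447))])
print(N.round(4),S.round(4));print(N.mean(0),S.mean(0),(N.mean(0)+S.mean(0))/2)
print('lens',onz(c,f(166,192),.065),)
E
```

```text
[[0.5734 0.3415 0.125 ]
 [0.6947 0.3453 0.125 ]
 [0.6953 0.2958 0.125 ]
 [0.5719 0.2899 0.125 ]] [[0.5781 0.1103 0.125 ]
 [0.6963 0.1088 0.125 ]
 [0.6968 0.0599 0.125 ]
 [0.5717 0.0544 0.125 ]]
[0.63381443 0.31810046 0.125     ] [0.63569989 0.08332879 0.125     ] [0.63475716 0.20071462 0.125     ]
lens [0.63613683 0.29635194 0.065     ]
```

```bash
python3 - <<'E'
from h import *
w=load('w11.png');
s=manip.get_state();p=np.array([.6359,.1384,.3709]);R=s['tcp_rot']
for x in(.044,.058): print(x,[proj(w,p+R@np.array([x,y,-.0176+z]))[0].round(1).tolist() for y,z in((0,-.016),(0,.016),(.016,0),(-.016,0),(0,0))])
a=plan([.6372,.210,.17],down(90.4),255)
a=plan([.6372,.210,.08],down(90.4),255,mm=30,start=a)
E
```

```text
0.044 [[316.8, 233.7], [316.8, 210.4], [359.2, 220.7], [274.4, 220.7], [316.8, 220.7]]
0.058 [[316.8, 192.1], [316.8, 177.2], [360.6, 183.7], [273.0, 183.8], [316.8, 183.7]]
rows 5 from [0.636  0.1384 0.3711] rot [-0.   0.2 -0.6]
[[[14.4,0.2,40.2],[0.0,0.03,-0.12],255],[[14.4,0.2,40.2],[0.0,0.03,-0.12],255],[[14.4,0.3,40.2],[0.0,0.03,-0.12],255],[[14.4,0.3,40.2],[0.0,0.03,-0.12],255],[[14.4,0.3,40.2],[0.0,0.03,-0.12],255]]
rows 4 from [0.6372 0.21   0.17  ] rot [0. 0. 0.]
[[[0.0,0.0,22.5],[0.0,0.0,0.0],255],[[0.0,0.0,22.5],[0.0,0.0,0.0],255],[[0.0,0.0,22.5],[0.0,0.0,0.0],255],[[0.0,0.0,22.5],[0.0,0.0,0.0],255]]
```

>>> step_arm(motion=[[[14.4, 0.2, 40], [0, 0, 0], 255], [[14.4, 0.2, 40], [0, 0, 0], 255], [[14.4, 0.3, 40], [0, 0, 0], 255], [[14.4, 0.3, 40], [0, 0, -0.3], 255], [[14.4, 0.3, 40], [0, 0, -0.3], 255]])

```text
t: 16.2
ee_pos: [0.6376, 0.2102, 0.1701]
tcp_rot: [[-0.007, 1.0, 0.0], [1.0, 0.007, -0.002], [-0.002, 0.0, -1.0]]
ft_force: [0.3, -0.3, -1.8]
finger_gap: 0.0217
```

>>> step_arm(motion=[[[0, 0, 0], [0, 0, 0], 255], [[0, 0, 0], [0, 0, 0], 255]])

```text
t: 16.45
ee_pos: [0.6385, 0.2102, 0.1731]
tcp_rot: [[-0.007, 1.0, 0.002], [1.0, 0.007, -0.002], [-0.002, 0.002, -1.0]]
ft_force: [0.4, -0.6, -1.6]
finger_gap: 0.0214
```

```bash
python3 - <<'E'
from h import *
st();snap('wrist','w12.png')
a=plan([.6372,.210,.060],down(90.4),255,mm=25)
E
```

```text
t 16.45 p [0.6385 0.2102 0.1731] x [-0.007  1.    -0.002] z [ 0.002 -0.002 -1.   ] F [ 0.4 -0.6 -1.6] gap 0.0214 j [ 0.1   0.5  -0.68  1.45  0.32  1.3  -0.6 ]
rows 5 from [0.6389 0.2102 0.1736] rot [0.2 0.1 0. ]
[[[0.0,-0.4,22.7],[0.03,0.02,0.0],255],[[0.0,-0.4,22.7],[0.03,0.02,0.0],255],[[0.0,-0.4,22.7],[0.03,0.02,0.0],255],[[0.0,-0.4,22.7],[0.03,0.02,0.0],255],[[0.0,-0.3,22.7],[0.03,0.02,0.0],255]]
```

View pics/w12.png

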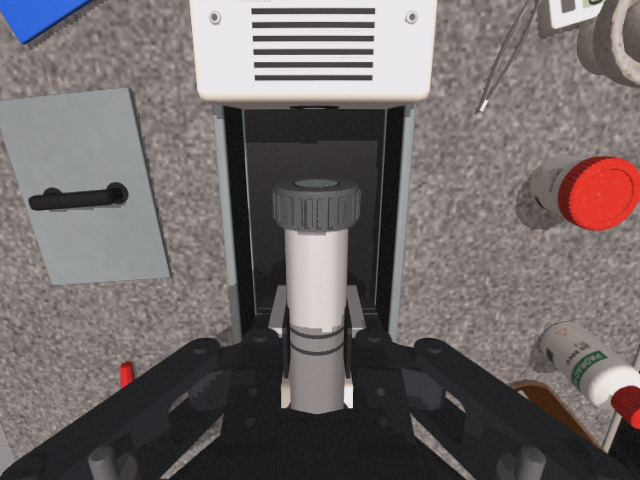

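```bash
python3 - <<'E'
from h import *
w=load('w12.png')
cv2.imwrite('pics/c11.png',cv2.resize(w['color'][80:330,190:440,::-1],None,fx=2.4,fy=2.4,interpolation=cv2.INTER_CUBIC))
E
```

```text
(no output)
```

View pics/c11.png

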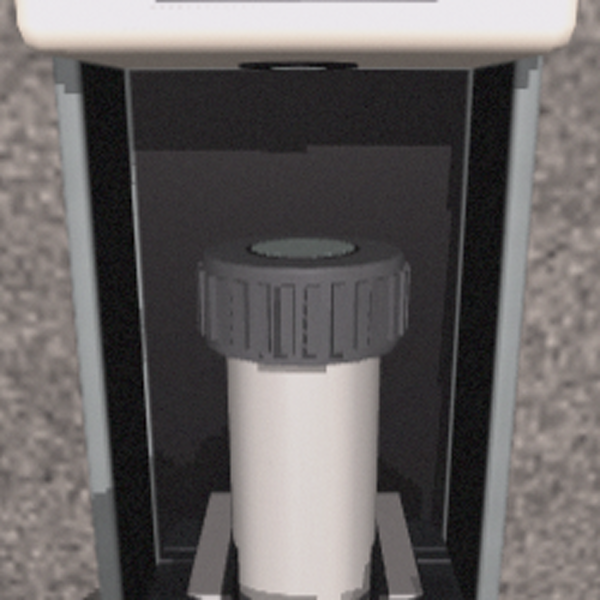

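```bash
python3 - <<'E'
from h import *
w=load('w12.png');f=lambda x,y:(190+x/2.4,80+y/2.4)
for n,a,z in[('L',(80,95),.095),('L',(105,450),.095),('R',(516,95),.095),('R',(494,450),.095),('NTbot',(130,68),.037),('NTbot',(470,68),.037),('NTedge',(300,51),.125),('Lo',(57,95),.095),('Ro',(540,95),.095)]: print(n,onz(w,f(*a),z).round(4))
E
```

```text
L [0.5811 0.291  0.095 ]
L [0.581  0.1931 0.095 ]
R [0.692  0.2917 0.095 ]
R [0.6939 0.1937 0.095 ]
NTbot [0.5828 0.2996 0.037 ]
NTbot [0.691  0.3004 0.037 ]
NTedge [0.6371 0.3001 0.125 ]
Lo [0.5752 0.291  0.095 ]
Ro [0.6982 0.2918 0.095 ]
```

>>> step_arm(motion=[[[0, -0.4, 22.7], [0, 0, 0], 255], [[0, -0.4, 22.7], [0, 0, 0], 255], [[0, -0.4, 22.7], [0, 0, 0], 255], [[0, -0.4, 21], [0, 0, 0], 255], [[0, 0, 14], [0, 0, 0], 255]])

```text
t: 17.12
ee_pos: [0.6366, 0.2103, 0.068]
tcp_rot: [[-0.008, 1.0, 0.001], [1.0, 0.008, -0.002], [-0.002, 0.001, -1.0]]
ft_force: [0.3, -0.3, -2.6]
finger_gap: 0.0214
```

>>> step_arm(motion=[[[0, 0, 0], [0, 0, 0], 255]])

```text
t: 17.25
ee_pos: [0.6358, 0.2104, 0.0675]
tcp_rot: [[-0.008, 1.0, -0.001], [1.0, 0.008, -0.002], [-0.002, -0.001, -1.0]]
ft_force: [-0.1, 0.9, -2.1]
finger_gap: 0.0215
```

>>> step_arm(motion=[[[0, 1, 8], [0, 0, 0], 255], [[0, 0, 6], [0, 0, 0], 255], [[0, 0, 3], [0, 0, 0], 255], [[0, 0, 0], [0, 0, 0], 255]])

```text
t: 17.75
ee_pos: [0.637, 0.2108, 0.051]
tcp_rot: [[-0.009, 1.0, -0.0], [1.0, 0.009, -0.002], [-0.002, -0.0, -1.0]]
ft_force: [-0.1, 0.1, -2.1]
finger_gap: 0.0218
```

>>> step_arm(motion=[[[0, 0, 1.5], [0, 0, 0], 255], [[0, 0, 0], [0, 0, 0], 255]])

```text
t: 18.0
ee_pos: [0.6371, 0.2108, 0.0497]
tcp_rot: [[-0.008, 1.0, 0.0], [1.0, 0.008, -0.002], [-0.002, 0.0, -1.0]]
ft_force: [-0.3, -0.2, -2.7]
finger_gap: 0.0216
```

>>> step_arm(motion=[[[0, 0, 1.5], [0, 0, 0], 255], [[0, 0, 0], [0, 0, 0], 255]])

```text
t: 18.25
ee_pos: [0.637, 0.2107, 0.0481]
tcp_rot: [[-0.008, 1.0, -0.0], [1.0, 0.008, -0.002], [-0.002, -0.0, -1.0]]
ft_force: [0.3, 0.9, -2.4]
finger_gap: 0.0217
```

>>> step_arm(motion=[[[0, 0, 1.5], [0, 0, 0], 255], [[0, 0, 0], [0, 0, 0], 255]])

```text
t: 18.5
ee_pos: [0.637, 0.2108, 0.0465]
tcp_rot: [[-0.009, 1.0, -0.0], [1.0, 0.009, -0.002], [-0.002, -0.0, -1.0]]
ft_force: [-0.3, -0.4, -2.9]
finger_gap: 0.0217
```

>>> step_arm(motion=[[[0, 0, 1.2], [0, 0, 0], 255], [[0, 0, 0], [0, 0, 0], 255]])

```text
t: 18.75
ee_pos: [0.6371, 0.2108, 0.0463]
tcp_rot: [[-0.008, 1.0, 0.0], [1.0, 0.008, -0.002], [-0.002, 0.0, -1.0]]
ft_force: [-3.0, -1.0, 5.5]
finger_gap: 0.0215
```

>>> step_arm(motion=[[[0, 0, 1], [0, 0, 0], 255], [[0, 0, 0], [0, 0, 0], 255]])

```text
t: 19.0
ee_pos: [0.6372, 0.2109, 0.0462]
tcp_rot: [[-0.008, 1.0, 0.001], [1.0, 0.008, -0.002], [-0.002, 0.001, -1.0]]
ft_force: [-6.5, -3.2, 12.8]
finger_gap: 0.0215
```

>>> step_arm(motion=[[[0, -0.5, -1], [0, 0, 0], 160], [[0, 0, 0], [0, 0, 0], 135], [[0, 0, 0], [0, 0, 0], 135], [[0, 0, 0], [0, 0, 0], 135]])

```text
t: 19.5
ee_pos: [0.6366, 0.2108, 0.0453]
tcp_rot: [[-0.008, 1.0, -0.0], [1.0, 0.008, -0.002], [-0.002, -0.0, -1.0]]
ft_force: [-0.5, -0.5, 0.5]
finger_gap: 0.04
```

>>> step_arm(motion=[[[0, 0, -20], [0, 0, 0], 135], [[0, 0, -30], [0, 0, 0], 135], [[0, 0, -40], [0, 0, 0], 135], [[0, 0, -40], [0, 0, 0], 0], [[-10, -10, -40], [0, 0, 0], 0]])

```text
t: 20.12
ee_pos: [0.6266, 0.2019, 0.2183]
tcp_rot: [[-0.01, 1.0, 0.001], [1.0, 0.01, -0.0], [-0.0, 0.001, -1.0]]
ft_force: [-0.1, -0.4, 0.0]
finger_gap: 0.0748
```

```bash
python3 - <<'E'
from h import *
st();snap('wrist','w13.png')
Rc=down(184.4)
plan([.45,.215,.27],Rc,0)
E
```

```text
t 20.12 p [0.6266 0.2019 0.2183] x [-0.01  1.   -0.  ] z [ 0.001 -0.    -1.   ] F [-0.1 -0.4  0. ] gap 0.0748 j [ 0.13  0.44 -0.7   1.43  0.29  1.37 -0.57]
rows 10 from [0.6277 0.2014 0.2245] rot [  0.3   0.3 -93.9]
[[[1.5,-17.7,-4.7],[0.03,0.03,-9.39],0],[[4.4,-17.2,-4.7],[0.03,0.03,-9.39],0],[[7.1,-16.3,-4.7],[0.03,0.03,-9.39],0],[[9.7,-14.9,-4.6],[0.03,0.03,-9.39],0],[[12.0,-13.1,-4.6],[0.03,0.03,-9.39],0]]
[[[14.0,-11.0,-4.6],[0.03,0.03,-9.39],0],[[15.6,-8.6,-4.6],[0.03,0.03,-9.39],0],[[16.8,-5.9,-4.6],[0.03,0.03,-9.39],0],[[17.5,-3.1,-4.6],[0.03,0.03,-9.39],0],[[17.8,-0.2,-4.6],[0.03,0.03,-9.39],0]]
```

View pics/w13.png

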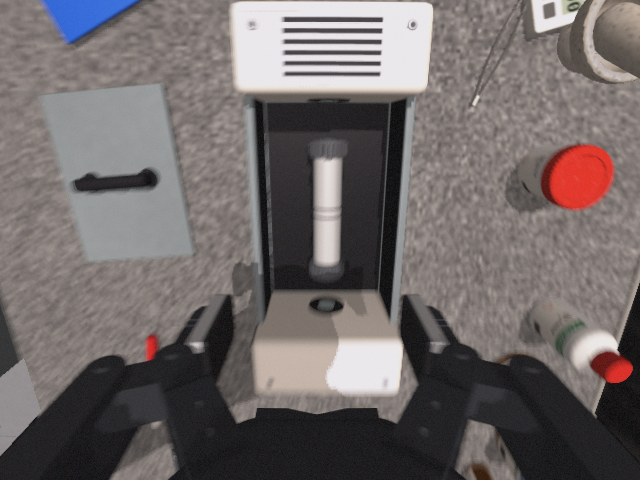

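>>> step_arm(motion=[[[1.5, -17.7, -4.7], [0, 0, -9.4], 0], [[4.4, -17.2, -4.7], [0, 0, -9.4], 0], [[7.1, -16.3, -4.7], [0, 0, -9.4], 0], [[9.7, -14.9, -4.6], [0, 0, -9.4], 0], [[12, -13.1, -4.6], [0, 0, -9.4], 0]])

```text
t: 20.8
ee_pos: [0.5375, 0.2081, 0.2402]
tcp_rot: [[-0.741, 0.672, 0.001], [0.672, 0.741, -0.002], [-0.002, -0.0, -1.0]]
ft_force: [0.4, 0.2, 0.4]
finger_gap: 0.0852
```

>>> step_arm(motion=[[[14, -11, -4.6], [0, 0, -9.4], 0], [[15.6, -8.6, -4.6], [0, 0, -9.4], 0], [[16.8, -5.9, -4.6], [0, 0, -9.4], 0], [[17.5, -3.1, -4.6], [0, 0, -9.4], 0], [[17.8, -0.2, -4.6], [0, 0, -9.4], 0]])

```text
t: 21.42
ee_pos: [0.4487, 0.215, 0.2628]
tcp_rot: [[-0.996, -0.084, 0.001], [-0.084, 0.996, -0.002], [-0.001, -0.002, -1.0]]
ft_force: [0.3, -0.3, 0.2]
finger_gap: 0.0854
```

>>> step_arm(motion=[[[0, 0, 0], [0, 0, 0], 0], [[0, 0, 0], [0, 0, 0], 0]])

```text
t: 21.68
ee_pos: [0.45, 0.2142, 0.2622]
tcp_rot: [[-0.997, -0.074, 0.001], [-0.074, 0.997, -0.002], [-0.001, -0.002, -1.0]]
ft_force: [0.7, 0.1, -0.4]
finger_gap: 0.0852
```

```bash
python3 - <<'E'
from h import *
st();snap('wrist','w14.png')
E
```

```text
t 21.68 p [0.45   0.2142 0.2622] x [-0.997 -0.074 -0.001] z [ 0.001 -0.002 -1.   ] F [ 0.7  0.1 -0.4] gap 0.0852 j [ 0.49  0.09 -1.07  1.74  0.09  1.36  1.05]
```

View pics/w14.png

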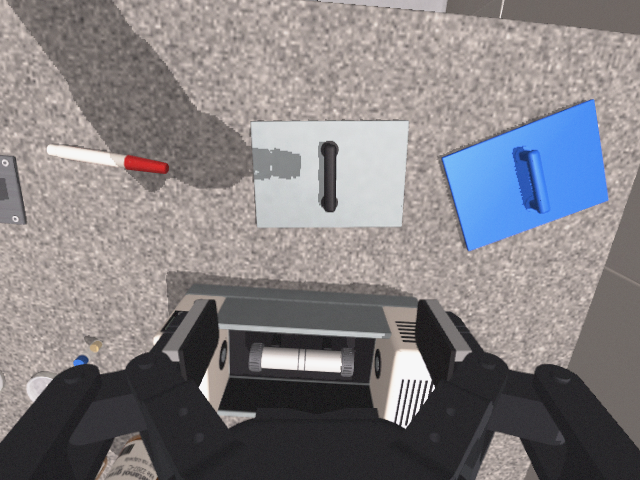

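```bash
python3 - <<'E'
from h import *
w=load('w14.png')
im=w['color'][:,:,::-1].astype(int);c=w['color'];cv2.imwrite('pics/c12.png',cv2.resize(c[100:250,235:425,::-1],None,fx=4,fy=4,interpolation=cv2.INTER_CUBIC))
E
```

```text
(no output)
```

View pics/c12.png

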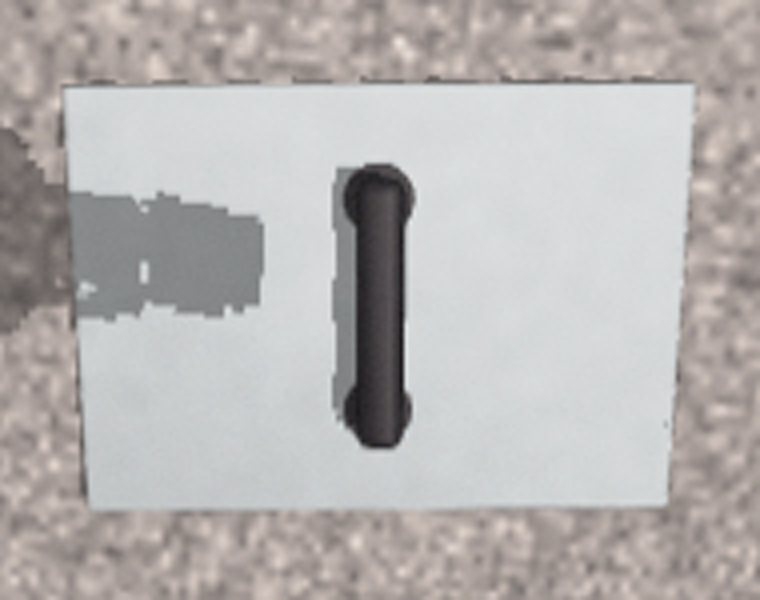

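```bash
python3 - <<'E'
from h import *
w=load('w14.png');f=lambda x,y:(235+x/4,100+y/4)
P=np.array([onz(w,f(*a),.010) for a in((64,87),(694,84),(668,506),(90,509))])
print(P.round(4),P.mean(0).round(4),[np.linalg.norm(P[i]-P[(i+1)%4]).round(4) for i in range(4)])
v=P[1]+P[2]-P[0]-P[3];print('y yaw',np.degrees(np.arctan2(v[1],v[0])));v=P[2]+P[3]-P[0]-P[1];print('x yaw',np.degrees(np.arctan2(v[1],v[0])))
print('handle',onz(w,f(381,185),.034).round(4),onz(w,f(380,445),.034).round(4))
C=P.mean(0);print(C)
Rc=down(184.4)
a=plan([C[0],C[1],.10],Rc,0)
plan([C[0],C[1],.0135],Rc,0,start=a,mm=25)
E
```

```text
[[0.3749 0.1361 0.01  ]
 [0.3614 0.3078 0.01  ]
 [0.4814 0.3185 0.01  ]
 [0.4951 0.1459 0.01  ]] [0.4282 0.2271 0.01  ] [np.float64(0.1722), np.float64(0.1205), np.float64(0.1732), np.float64(0.1205)]
y yaw 94.52935251593357
x yaw 4.871700932017592
handle [0.3932 0.2238 0.034 ] [0.463  0.2295 0.034 ]
[0.42817737 0.22709276 0.01      ]
rows 4 from [0.45   0.2142 0.2619] rot [-0.1  0.  -0.1]
[[[5.2,3.7,40.5],[-0.02,0.0,-0.03],0],[[5.2,3.7,40.5],[-0.02,0.0,-0.03],0],[[5.2,3.7,40.5],[-0.02,0.0,-0.03],0],[[5.2,3.6,40.5],[-0.02,0.0,-0.03],0]]
rows 4 from [0.4282 0.2271 0.1   ] rot [0. 0. 0.]
[[[0.0,0.0,21.6],[0.0,0.0,0.0],0],[[0.0,0.0,21.6],[0.0,0.0,0.0],0],[[0.0,0.0,21.6],[0.0,0.0,0.0],0],[[0.0,0.0,21.6],[0.0,0.0,0.0],0]]
```

>>> step_arm(motion=[[[5.2, 3.7, 40], [0, 0, 0], 0], [[5.2, 3.7, 40], [0, 0, 0], 0], [[5.2, 3.6, 40], [0, 0, 0], 0], [[5.2, 3.6, 40], [0, 0, -0.2], 0], [[0, 0, 0], [0, 0, 0], 0]])

```text
t: 22.35
ee_pos: [0.4256, 0.2267, 0.0995]
tcp_rot: [[-0.997, -0.081, -0.006], [-0.081, 0.997, -0.002], [0.006, -0.002, -1.0]]
ft_force: [1.6, -0.0, 0.9]
finger_gap: 0.0851
```

>>> step_arm(motion=[[[0, 0, 20], [0, 0, 0], 0], [[0, 0, 20], [0, 0, 0], 0], [[0, 0, 20], [0, 0, 0], 0], [[0, 0, 0], [0, 0, 0], 0], [[0, 0, 0], [0, 0, 0], 0]])

```text
t: 22.98
ee_pos: [0.4278, 0.2274, 0.0422]
tcp_rot: [[-0.997, -0.082, 0.0], [-0.082, 0.997, -0.001], [-0.0, -0.001, -1.0]]
ft_force: [0.3, 0.9, 0.7]
finger_gap: 0.0856
```

```bash
python3 - <<'E'
from h import *
st();snap('wrist','w15.png')
plan([.4282,.2268,.0150],down(184.6),0)
E
```

```text
t 22.98 p [0.4278 0.2274 0.0422] x [-0.997 -0.082 -0.   ] z [ 0.    -0.001 -1.   ] F [0.3 0.9 0.7] gap 0.0856 j [ 0.3   0.35 -0.99  2.02  0.37  0.95  0.77]
rows 1 from [0.428  0.2274 0.0424] rot [-0.1  0.1  0.1]
[[[-0.1,-0.6,27.4],[-0.08,0.05,0.08],0]]
```

View pics/w15.png

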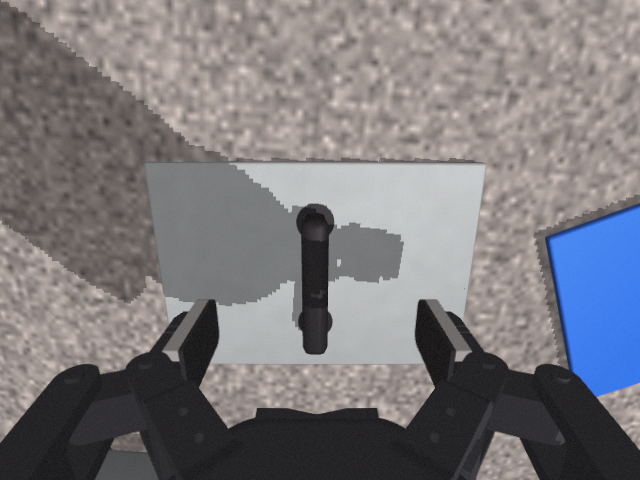

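```bash
python3 - <<'E'
from h import *
w=load('w15.png');s=manip.get_state();R=s['tcp_rot'];p=s['ee_pos']
for x in(-.037,0,.037): print(x,proj(w,np.array([p[0],p[1],.034])+R@np.array([x,0,0])).round(1), proj(w,np.array([p[0],p[1],.0285])+R@np.array([x,0,0])).round(1))
print('handle ends on .034',onz(w,(316,353),.034).round(4),onz(w,(315,218),.034).round(4))
P=np.array([onz(w,a,.010) for a in((146,163),(485,163))]);print(P, np.linalg.norm(P[0]-P[1]))
E
```

```text
-0.037 [[317.5 357.6]] [[317.5 351. ]]
0 [[317.5 294.4]] [[317.5 289.3]]
0.037 [[317.6 221.6]] [[317.5 218.4]]
handle ends on .034 [0.4621 0.2294 0.034 ] [0.3895 0.2231 0.034 ]
[[0.37425545 0.13624659 0.01      ]
 [0.36042629 0.30668664 0.01      ]] 0.1710001682492647
```

>>> step_arm(motion=[[[1.2, -0.9, 14], [0, 0, 0], 0], [[0, 0, 12.5], [0, 0, 0], 0], [[0, 0, 0], [0, 0, 0], 0], [[0, 0, 0], [0, 0, 0], 0]])

```text
t: 23.52
ee_pos: [0.4263, 0.2262, 0.0152]
tcp_rot: [[-0.997, -0.082, -0.0], [-0.082, 0.997, -0.002], [0.0, -0.001, -1.0]]
ft_force: [0.6, 0.0, 1.1]
finger_gap: 0.0853
```

>>> step_arm(motion=[[[0, 0, 0], [0, 0, 0], 150], [[0, 0, 0], [0, 0, 0], 190], [[0, 0, 0], [0, 0, 0], 190]], grip_force=80)

```text
t: 23.9
ee_pos: [0.4264, 0.226, 0.0154]
tcp_rot: [[-0.997, -0.082, 0.0], [-0.082, 0.997, -0.002], [-0.0, -0.002, -1.0]]
ft_force: [0.9, 0.4, -0.8]
finger_gap: 0.0317
```

>>> step_arm(motion=[[[0, 0, 0], [0, 0, 0], 230], [[0, 0, 0], [0, 0, 0], 255], [[0, 0, 0], [0, 0, 0], 255], [[0, 0, 0], [0, 0, 0], 255]])

```text
t: 24.4
ee_pos: [0.4265, 0.226, 0.0155]
tcp_rot: [[-0.997, -0.082, 0.0], [-0.082, 0.997, -0.002], [-0.0, -0.002, -1.0]]
ft_force: [-1.3, -1.0, 5.9]
finger_gap: 0.011
```

```bash
python3 - <<'E'
from h import *
st();snap('wrist','w16.png')
E
```

```text
t 24.4 p [0.4265 0.226  0.0155] x [-0.997 -0.082 -0.   ] z [ 0.    -0.002 -1.   ] F [-1.3 -1.   5.9] gap 0.011 j [ 0.27  0.4  -0.96  2.05  0.41  0.9   0.73]
```

View pics/w16.png

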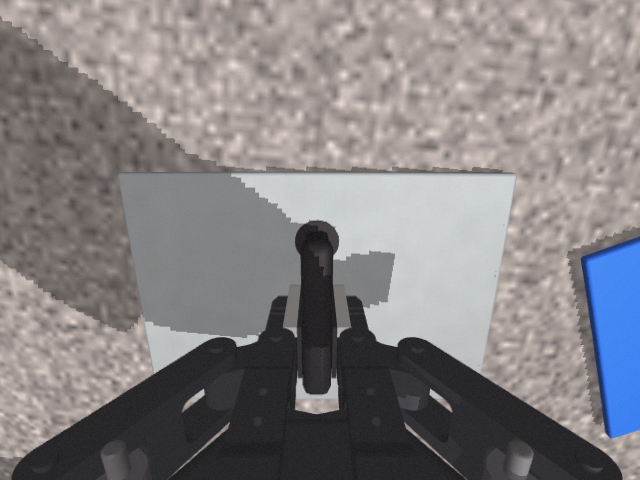

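```bash
python3 - <<'E'
from h import *
w=load('w16.png');s=manip.get_state();R=s['tcp_rot'];p=s['ee_pos']
for z in(.010,.012):
  for u in((318,174),(318,398),(119,174),(516,174)): print(z,u,(1000*(R.T@(onz(w,u,z)-p))).round(1))
print([ (1000*(R.T@(onz(w,u,.034)-p))).round(1) for u in((317,393),(317,225))])
E
```

```text
0.01 (318, 174) [58.8  0.2  5.5]
0.01 (318, 398) [-61.4   0.3   5.5]
0.01 (119, 174) [ 59.1 -85.9   5.7]
0.01 (516, 174) [59.  85.9  5.4]
0.012 (318, 174) [59.1  0.2  3.5]
0.012 (318, 398) [-59.5   0.3   3.5]
0.012 (119, 174) [ 59.4 -84.8   3.7]
0.012 (516, 174) [59.3 84.8  3.4]
[array([-35.7,  -0.3, -18.5]), array([ 43.1,  -0.3, -18.5])]
```

```bash
python3 - <<'E'
from h import *
a=plan([.4265,.226,.19],down(184.6),255,mm=38)
a=plan([.6355,.208,.21],down(180.4),255,start=a,mm=30)
E
```

```text
rows 5 from [0.4265 0.226  0.0155] rot [-0.1  0.   0.1]
[[[0.0,-0.1,-34.9],[-0.02,0.0,0.02],255],[[0.0,-0.1,-34.9],[-0.02,0.0,0.02],255],[[0.0,0.0,-34.9],[-0.02,0.0,0.02],255],[[0.0,0.0,-34.9],[-0.02,0.0,0.02],255],[[0.0,0.0,-34.9],[-0.02,0.0,0.02],255]]
rows 8 from [0.4265 0.226  0.19  ] rot [0.  0.  4.2]
[[[-25.9,-4.3,-2.5],[0.0,0.0,0.52],255],[[-25.9,-4.1,-2.5],[0.0,0.0,0.52],255],[[-25.9,-3.9,-2.5],[0.0,0.0,0.52],255],[[-26.0,-3.6,-2.5],[0.0,0.0,0.52],255],[[-26.0,-3.4,-2.5],[0.0,0.0,0.52],255]]
[[[-26.0,-3.1,-2.5],[0.0,0.0,0.52],255],[[-26.1,-2.9,-2.5],[0.0,0.0,0.52],255],[[-26.1,-2.7,-2.5],[0.0,0.0,0.52],255]]
```

>>> step_arm(motion=[[[0, 0, -12], [0, 0, 0], 255], [[0, 0, -24], [0, 0, 0], 255], [[0, 0, -35], [0, 0, 0], 255], [[0, 0, -40], [0, 0, 0], 255], [[0, 0, -40], [0, 0, 0], 255]])

```text
t: 25.08
ee_pos: [0.4259, 0.2264, 0.1679]
tcp_rot: [[-0.997, -0.082, -0.0], [-0.082, 0.997, -0.002], [0.0, -0.002, -1.0]]
ft_force: [1.0, -0.7, -1.6]
finger_gap: 0.0107
```

>>> step_arm(motion=[[[0, 0, -28], [0, 0, 0], 255], [[-15, -3, -10], [0, 0, 0.5], 255], [[-26, -4, -3], [0, 0, 0.5], 255], [[-26, -4, 0], [0, 0, 0.5], 255], [[-26, -4, 0], [0, 0, 0.5], 255]])

```text
t: 25.7
ee_pos: [0.5208, 0.2176, 0.2078]
tcp_rot: [[-0.999, -0.047, 0.0], [-0.047, 0.999, -0.002], [-0.0, -0.002, -1.0]]
ft_force: [0.0, 0.1, -1.5]
finger_gap: 0.0109
```

```bash
python3 - <<'E'
from h import *
st();snap('wrist','w17.png')
a=plan([.6355,.208,.21],down(180.4),255,mm=27)
E
```

```text
t 25.7 p [0.5208 0.2176 0.2078] x [-0.999 -0.047 -0.   ] z [ 0.    -0.002 -1.   ] F [ 0.   0.1 -1.5] gap 0.0109 j [ 0.38  0.33 -1.03  1.67  0.29  1.31  0.91]
rows 5 from [0.5239 0.216  0.2074] rot [-0.1  0.1  2.1]
[[[-22.2,-2.6,-0.5],[-0.01,0.01,0.42],255],[[-22.3,-2.4,-0.5],[-0.01,0.01,0.42],255],[[-22.3,-2.2,-0.5],[-0.01,0.01,0.42],255],[[-22.3,-2.1,-0.5],[-0.01,0.01,0.42],255],[[-22.3,-1.9,-0.5],[-0.01,0.01,0.42],255]]
```

View pics/w17.png

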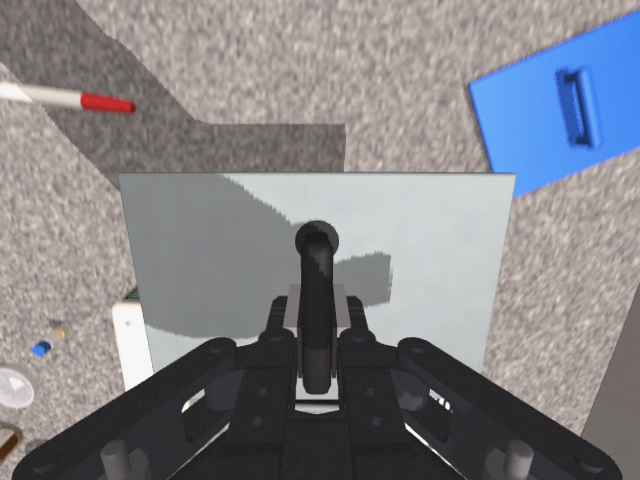

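>>> step_arm(motion=[[[-22.3, -2.6, 0], [0, 0, 0.4], 255], [[-22.3, -2.4, 0], [0, 0, 0.4], 255], [[-22.3, -2.2, 0], [0, 0, 0.4], 255], [[-22.3, -2.1, 0], [0, 0, 0.4], 255], [[-22.3, -1.9, 0], [0, 0, 0.5], 255]])

```text
t: 26.38
ee_pos: [0.6324, 0.21, 0.2077]
tcp_rot: [[-1.0, -0.01, -0.0], [-0.01, 1.0, -0.001], [0.0, -0.001, -1.0]]
ft_force: [-0.0, 0.0, -1.3]
finger_gap: 0.0108
```

>>> step_arm(motion=[[[0, 0, 20], [0, 0, 0], 255], [[0, 0, 20], [0, 0, 0], 255], [[0, 0, 20], [0, 0, 0], 255], [[0, 0, 0], [0, 0, 0], 255], [[0, 0, 0], [0, 0, 0], 255]])

```text
t: 27.0
ee_pos: [0.632, 0.2102, 0.1477]
tcp_rot: [[-1.0, -0.01, 0.0], [-0.01, 1.0, -0.001], [-0.0, -0.001, -1.0]]
ft_force: [-0.0, 0.3, -1.6]
finger_gap: 0.011
```

```bash
python3 - <<'E'
from h import *
st();snap('wrist','w18.png');snap('scene','s6.png')
a=plan([.6355,.208,.125],down(180.4),255,mm=27)
E
```

```text
t 27.0 p [0.632  0.2102 0.1477] x [-1.   -0.01 -0.  ] z [ 0.    -0.001 -1.   ] F [-0.   0.3 -1.6] gap 0.011 j [ 0.25  0.58 -0.91  1.49  0.47  1.3   0.88]
rows 1 from [0.6323 0.2103 0.1482] rot [-0.1  0.1  0.2]
[[[-3.1,-2.3,23.2],[-0.07,0.07,0.19],255]]
```

View pics/w18.png

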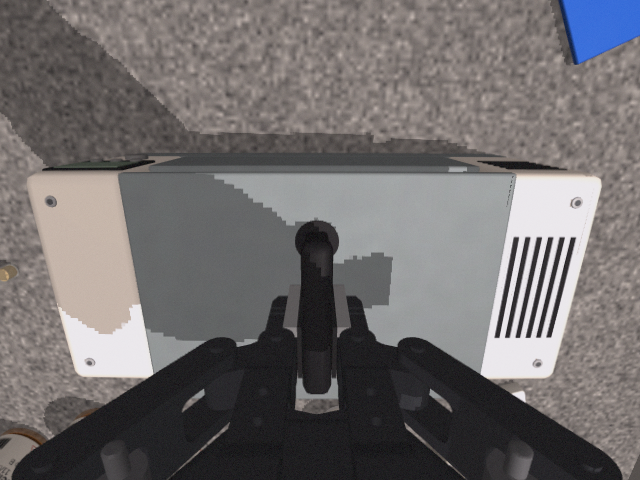

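View pics/s6.png

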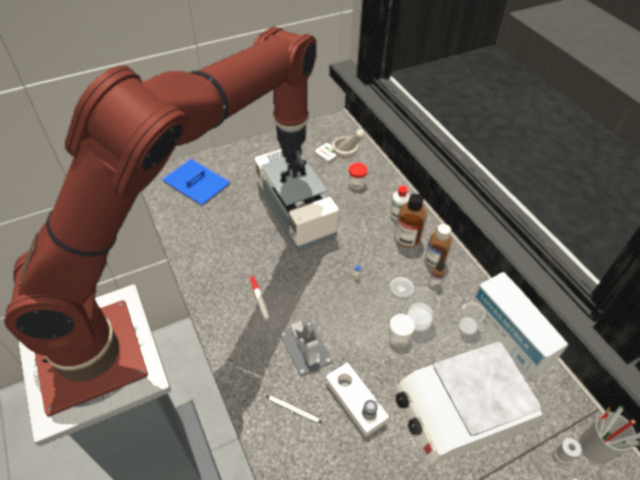

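>>> step_arm(motion=[[[-3.1, -2.1, 5], [0, 0, 0.2], 255], [[0, 0, 12], [0, 0, 0], 255], [[0, 0, 7], [0, 0, 0], 255], [[0, 0, 0], [0, 0, 0], 255]])

```text
t: 27.6
ee_pos: [0.6345, 0.2077, 0.1221]
tcp_rot: [[-1.0, -0.007, -0.002], [-0.007, 1.0, -0.002], [0.002, -0.002, -1.0]]
ft_force: [0.6, 0.7, -0.8]
finger_gap: 0.0109
```

```bash
python3 - <<'E'
from h import *
st();snap('wrist','w19.png')
a=plan([.6355,.208,.112],down(180.4),255,mm=27)
E
```

```text
t 27.6 p [0.6345 0.2077 0.1221] x [-1.    -0.007  0.002] z [-0.002 -0.002 -1.   ] F [ 0.6  0.7 -0.8] gap 0.0109 j [ 0.24  0.61 -0.89  1.51  0.49  1.26  0.87]
rows 1 from [0.6348 0.2079 0.1228] rot [-0.1 -0.  -0. ]
[[[-0.7,0.1,10.8],[-0.1,-0.05,0.0],255]]
```

View pics/w19.png

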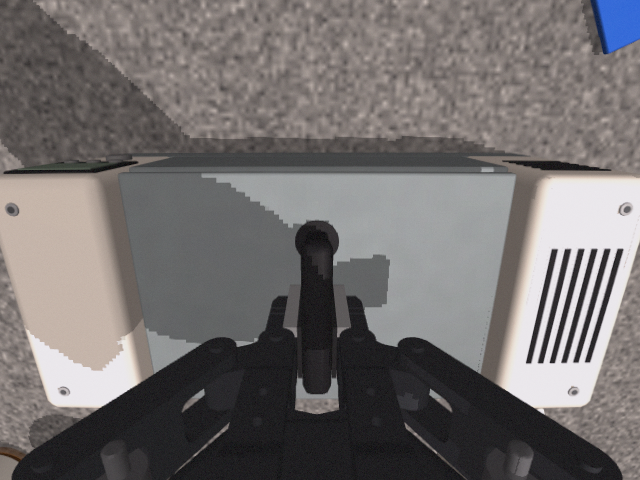

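>>> step_arm(motion=[[[-0.5, 0, 6], [0, 0, 0], 255], [[0, 0, 5], [0, 0, 0], 255], [[0, 0, 0], [0, 0, 0], 255], [[0, 0, 0], [0, 0, 0], 255]])

```text
t: 28.15
ee_pos: [0.6356, 0.2079, 0.1124]
tcp_rot: [[-1.0, -0.007, 0.0], [-0.007, 1.0, -0.002], [-0.0, -0.002, -1.0]]
ft_force: [0.1, 0.1, -1.2]
finger_gap: 0.011
```

>>> step_arm(motion=[[[0, 0, 2], [0, 0, 0], 255], [[0, 0, 0], [0, 0, 0], 255]])

```text
t: 28.4
ee_pos: [0.6355, 0.2078, 0.1101]
tcp_rot: [[-1.0, -0.007, -0.0], [-0.007, 1.0, -0.002], [0.0, -0.002, -1.0]]
ft_force: [-0.7, 0.3, 0.1]
finger_gap: 0.0112
```

>>> step_arm(motion=[[[0, 0, 2], [0, 0, 0], 255], [[0, 0, 0], [0, 0, 0], 255]])

```text
t: 28.65
ee_pos: [0.6355, 0.2078, 0.108]
tcp_rot: [[-1.0, -0.007, -0.0], [-0.007, 1.0, -0.002], [0.0, -0.002, -1.0]]
ft_force: [0.2, -0.3, -1.3]
finger_gap: 0.0107
```

Lip is inside the mouth without contact; continuing to seat.

>>> step_arm(motion=[[[0, 0, 1.5], [0, 0, 0], 255], [[0, 0, 0], [0, 0, 0], 255]])

```text
t: 28.9
ee_pos: [0.6355, 0.2078, 0.1066]
tcp_rot: [[-1.0, -0.007, -0.0], [-0.007, 1.0, -0.002], [0.0, -0.002, -1.0]]
ft_force: [-0.6, 0.7, -1.0]
finger_gap: 0.011
```

>>> step_arm(motion=[[[0, 0, 1.5], [0, 0, 0], 255], [[0, 0, 0], [0, 0, 0], 255]])

```text
t: 29.15
ee_pos: [0.6357, 0.2079, 0.1057]
tcp_rot: [[-1.0, -0.007, 0.0], [-0.007, 1.0, -0.002], [-0.0, -0.002, -1.0]]
ft_force: [-0.7, -0.6, 3.9]
finger_gap: 0.0112
```

>>> step_arm(motion=[[[0, 0, 1], [0, 0, 0], 255], [[0, 0, 0], [0, 0, 0], 255]])

```text
t: 29.4
ee_pos: [0.6357, 0.2079, 0.1056]
tcp_rot: [[-1.0, -0.007, 0.001], [-0.007, 1.0, -0.002], [-0.001, -0.002, -1.0]]
ft_force: [-5.7, -3.2, 11.3]
finger_gap: 0.0112
```

>>> step_arm(motion=[[[0, 0, -0.8], [0, 0, 0], 255], [[0, 0, 0], [0, 0, 0], 200], [[0, 0, 0], [0, 0, 0], 130], [[0, 0, 0], [0, 0, 0], 100], [[0, 0, 0], [0, 0, 0], 100]])

```text
t: 30.02
ee_pos: [0.6356, 0.2078, 0.1049]
tcp_rot: [[-1.0, -0.007, -0.0], [-0.007, 1.0, -0.002], [0.0, -0.002, -1.0]]
ft_force: [0.5, -0.0, 0.5]
finger_gap: 0.0518
```

>>> step_arm(motion=[[[0, 0, -15], [0, 0, 0], 100], [[0, 0, -30], [0, 0, 0], 100], [[0, 0, -40], [0, 0, 0], 100], [[0, 0, -40], [0, 0, 0], 100], [[0, 0, -40], [0, 0, 0], 100]])

```text
t: 30.65
ee_pos: [0.6355, 0.2083, 0.2727]
tcp_rot: [[-1.0, -0.007, 0.001], [-0.007, 1.0, -0.001], [-0.001, -0.001, -1.0]]
ft_force: [0.7, 0.5, 0.1]
finger_gap: 0.0523
```

>>> step_arm(motion=[[[20, 0, -20], [0, 0, 0], 100], [[30, 0, -10], [0, 0, 0], 100], [[30, 0, -10], [0, 0, 0], 100], [[30, 0, 0], [0, 0, 0], 100], [[0, 0, 0], [0, 0, 0], 100]])

```text
t: 31.28
ee_pos: [0.524, 0.2084, 0.3118]
tcp_rot: [[-1.0, -0.009, 0.002], [-0.009, 1.0, -0.003], [-0.002, -0.003, -1.0]]
ft_force: [1.0, -1.0, 0.9]
finger_gap: 0.0521
```

```bash
python3 - <<'E'
from h import *
st();w=snap('wrist','w20.png');s=snap('scene','s7.png')
cv2.imwrite('pics/c13.png',cv2.resize(s['color'][130:280,150:350,::-1],None,fx=4,fy=4,interpolation=cv2.INTER_CUBIC))
E
```

```text
t 31.27 p [0.524  0.2084 0.3118] x [-1.    -0.009 -0.002] z [ 0.002 -0.003 -1.   ] F [ 1.  -1.   0.9] gap 0.0521 j [ 0.41  0.26 -1.04  1.51  0.23  1.5   0.95]
```

View pics/w20.png

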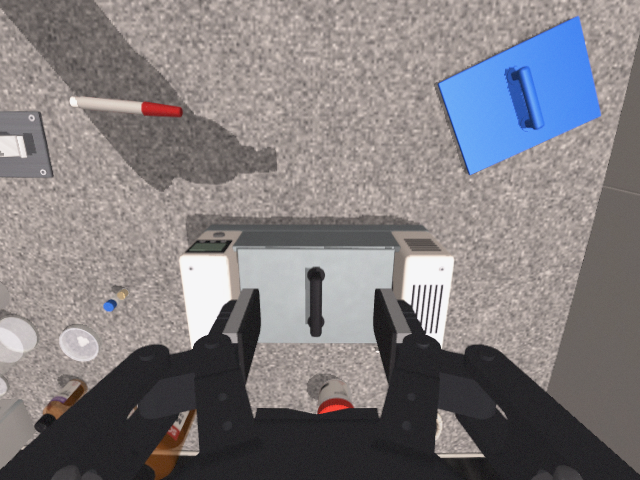

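View pics/s7.png

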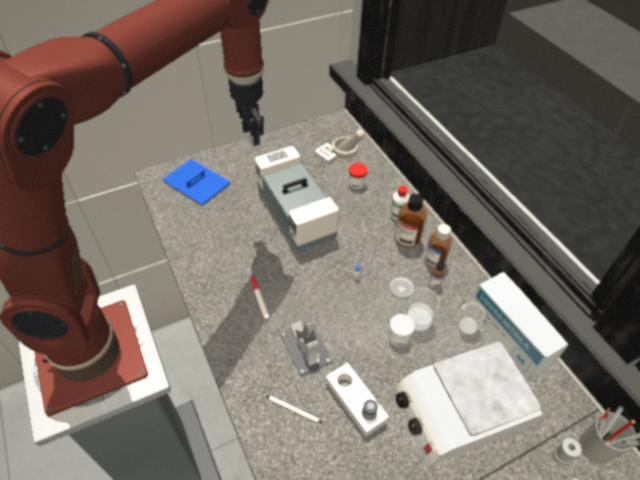

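```bash
python3 - <<'E'
from h import *
w=load('w20.png')
cv2.imwrite('pics/c14.png',cv2.resize(w['color'][215:355,170:460,::-1],None,fx=2.7,fy=2.7,interpolation=cv2.INTER_CUBIC))
for u in((237,248),(395,248),(242,343),(389,343)): print(u,onz(w,u,.1).round(4))
E
```

```text
(237, 248) [0.5766 0.1206 0.1   ]
(395, 248) [0.5751 0.2942 0.1   ]
(242, 343) [0.6997 0.1185 0.1   ]
(389, 343) [0.698  0.2969 0.1   ]
```

View pics/c14.png

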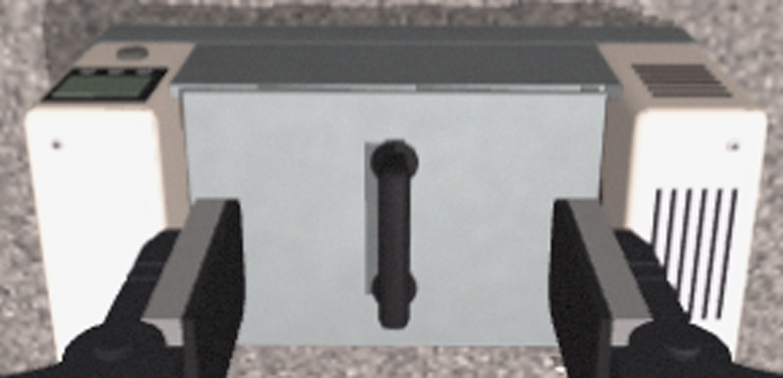

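View pics/c13.png

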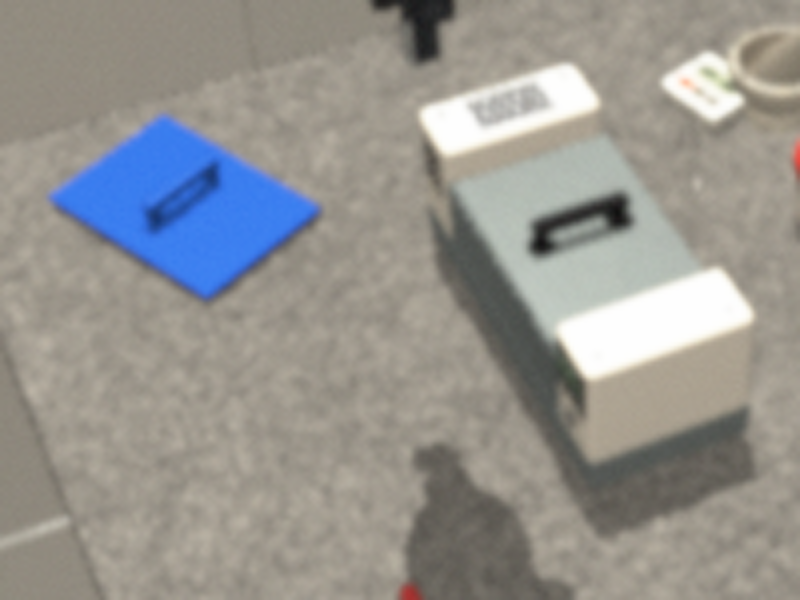

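```bash
python3 - <<'E'
from h import *
st();print(order.sign_off())
E
```

```text
t 31.38 p [0.526  0.2072 0.311 ] x [-1.    -0.006 -0.002] z [ 0.002 -0.002 -1.   ] F [ 0.3 -0.  -0. ] gap 0.0517 j [ 0.41  0.27 -1.04  1.51  0.23  1.49  0.95]
the job is handed in; nothing more can be done
None
```

The job is done and was handed in at 31.4 s of the 67 s allowed. The steps were done in the order asked:
- **Parking:** I lifted the long tube out of the stand and parked it in the saddles of the slanted rest, against the foot plate, and let go.
- **Chamber:** I took the tube again from the side and laid it in the V supports.
- **Cover:** I seated the grey cover on the chamber. The blue look-alike was left alone.

**Last checks**
- **Tube:** After release the wrist picture showed it lying between the two towers, along the chamber. It touched the supports within about 1 mm of the expected height. It is now under the cover, so I could not look again.
- **Cover:** It touched down with the tool at 105.7 mm, against 105.5 mm expected. The final pictures show it level, with no visible gap and between the towers. Its near-edge corners, cast at seated height, give about 174 mm across, as they should.
- **Other things:** The short tube, marker and vial looked undisturbed in the final wide picture. The jar and dish looked the same. The gripper was clear of everything.

**What went wrong or disagreed**
- **Contact on the way to the rest:** The tube's lower cap touched the high end of the wedge while I was tilting it, with about 21 N at the wrist. I backed off, confirmed in the picture that the tube had not shifted in the grip, and went round higher.
- **Cameras:** The scene camera put the polarimeter about 7 mm lower in y than the wrist camera. I trusted the wrist camera because its views agreed with each other, and the contact heights and the free entry of the lip bore it out.

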